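Hang the hook spanner on the microscope tool stand and shut its keeper

TASK

Of the two flat steel hook spanners lying on the desk, take the one with the larger eye, thread the eye over the peg of the sloping tool stand (feel for the peg: it may be clamped anywhere in its short slot) and press it gently home, so that it hangs with its flat back against the board and its handle pointing down the slope. Then swing the stand's keeper arm fully shut across the spanner's neck. Leave the other spanner, the objective and the slide box where they are.

Things in the scene. Friction and masses are not known exactly. Their poses are not given: they have to be found in the camera images.
- spanner: The spanner to hang: one flat piece of steel, 140 g, lying on the desk. Origin: middle of its underside under the grip; x points along it to the eye, z up; its flat back is the underside. Handle from x=-45 to +35 mm, 16 wide, 9 thick; neck from +35 to +62, 14 wide, 6 thick; then the eye at x=+75; at the other end a C-shaped hook to x=-81, 45 wide, 6 thick.
- spanner_eye (a point): Centre of the spanner's round eye (30 mm outside, 6 thick, hole 13 in diameter), at the level of the underside, 75 mm from the origin.
- small_spanner: The look-alike spanner, same sizes and axes except that its eye is smaller, 22 mm outside with a 7 mm hole: it does not fit the peg. To be left alone.
- rack: The dark sloping board of the fixed stand, 185 mm along the slope by 190 wide. Origin: on its face at the middle of the peg's slot, 112 mm above the desk. x points up the slope (away from the robot), y across, z square out of the face, which leans 40 degrees from level towards the robot. Board from x=-140 to +45, y=-95 to +95 mm.
- slot_mid (a point): Middle of the short slot in the board in which the peg is clamped (= origin of rack). The steel peg stands along rack z, 10 mm in diameter, 34 long above the face, its tip with a 1 mm chamfer. It is clamped tight anywhere in the slot, up to 8 mm either way along rack y from this point; where exactly is not reported: find it by touch or by sight.
- keeper (a joint): Keeper arm's angle about rack z (rad). 0 = shut, at its stop: the arm points along rack -y, across the spanner's neck, 28 mm down the slope from the peg. Opening turns it towards rack -x and on to +y; 2.6 = fully open. Steel bar 10 mm wide, 6 thick, 12.5 mm above the board; stays where left (1 N moves its end).
- keeper_pivot (a point): Pivot of the keeper at rack x=-28, y=+40 mm, 12.5 mm above the board.
- keeper_knob (a point): Top centre of the keeper's upright round knob, 12 mm in diameter, 60 mm from the pivot; it stands from 18.5 to 45.5 mm above the board.
- objective: Loose objective lens standing on the desk, 32 mm in diameter, 48 high; origin at the centre of its underside. Leave alone.
- slide_box: Loose grey slide box 85 x 100 x 34 mm; origin at the centre of its underside. Leave alone.
Mind the look-alikes: they are no part of the job. What is shaped like the spanner but green or purple is not meant.

How it is judged:
On the way, in this order (a step that is already met when the one before it is completed fails the run):
1. the larger-eyed spanner is home on the peg, flat on the board, handle down the slope, keeper still open (x of spanner_eye in the frame of rack between -0.004 and 0.004 m and y of spanner_eye in the frame of rack between -0.0105 and 0.0105 m and z of spanner_eye in the frame of rack between -0.0035 and 0.0035 m and angle between the z axis of spanner and the z axis of rack, either way round below 0.1 rad and x of spanner in the frame of rack below -0.062 m and value of joint keeper above 1.2 rad), for 0.2 s.
2. the keeper is shut with the spanner home (x of spanner_eye in the frame of rack between -0.004 and 0.004 m and y of spanner_eye in the frame of rack between -0.0105 and 0.0105 m and z of spanner_eye in the frame of rack between -0.0035 and 0.0035 m and angle between the z axis of spanner and the z axis of rack, either way round below 0.1 rad and x of spanner in the frame of rack below -0.062 m and value of joint keeper below 0.12 rad), for 0.2 s.
At the end, for the whole second after the job is handed in: The larger-eyed spanner hangs at rest, peg through its eye: eye within 4 mm of the slot's middle along the slope, 10.5 mm across, 3.5 mm off the board; flat within 0.10 rad; its origin at least 62 mm down the slope (handle down within about 34 degrees); keeper within 0.12 rad of shut (all of step 2 and linear speed of spanner below 0.02 m/s); the robot touches nothing.
It fails at once if another loose thing is shifted by more than 25 mm (distance of any of small_spanner, objective, slide_box from where it was at the start of the episode above 0.025 m).
It fails at once if the spanner is forced against the stand with more than 120 N (contact force between spanner and rack above 120 N).
It also fails if it takes over 72 s, if anything falls off the work surface, if the arm or the gripper's body presses on something with over 40 N, if the wrist force passes 120 N, or if a joint passes its speed limit or range.

ROBOT

A 7-joint arm with a two-finger parallel gripper is mounted at the origin on the work surface. World frame = base frame: x ahead of the robot, y to its left, z up, the work surface at z = 0. Lengths are in m, angles in rad, forces in N, time in s.
With the tool pointing down it reaches from about 0.425 to 0.925 m from the base axis. Payload 6.8 kg.
Tool frame: the origin (TCP) lies midway between the tips of the shut fingers; the grasp point (between the pads) lies 19 mm behind it (r.grip_depth is the distance from the TCP to the grasp point, in m); z points along the fingers, y is the line along which they close (so a half turn about z gives the same grasp; the last joint's range is limited). The gripper opens to 85 mm and grips with 20 to 120 N. Pads are 22 mm wide; open, the fingers measure 114 mm over their backs; the gripper's body (76 mm by 85 mm) begins 54 mm behind the grasp point. The pads swing forward as they close: fully open they stand 13 mm farther back than shut.
Start: joints at [-1.425, 0.477, 0.022, 1.555, -0.011, 1.109, -0.083], TCP at [0.169, 0.653, 0.231] pointing down, gripper open.
Joint ranges: [-2.96, 2.96], [-0.34, 2.1], [-1.41, 1.46], [0.24, 2.44], [-1.37, 4.51], [0.17, 1.92], [-2.96, 2.96]. Speed limits (rad/s): [2.39, 2.39, 3.14, 3.14, 3.14, 3.14, 3.14].

INTERFACE

Orientations are given as a rotation vector (axis times angle).
In Python, from bench import telemetry, grab_frame, calibration, order, silhouettes, r gives the robot as it stands.
- The arm moves only by the tool apply_moves, never from a script. Its argument "moves" is a list of rows, each a list of 7 numbers: the turn, a rotation vector about the tool's x, y, z scaled (see below), then the shift along the tool's x, y, z scaled (see below), then the opening, from -1 (shut) to 1 (fully open). A call has exactly 8 rows; each row shifts and turns the commanded pose from where the row before left it, along the tool's axes as they then stand; what a row does not reach is not made up. The controller multiplies each number of a shift by 1000 mm and each number of a turn by 6 degrees. A row lasts 1/12 s, in which the tool goes at most 41.7 mm and 7.16 degrees, less where a joint would pass 70% of its speed; a pose out of reach is approached as far as the arm can. A call with a number of a shift or a turn outside -1 to 1 is refused whole. A call with a gripper value outside its range is refused whole. The fingers move at their own pace and stop on an object; "grip_force" is the grip in N (left out, the last holds). Time passes only in rows, so rows that do not move let the fingers close, or fill a call up. It gives the time, the measured TCP pose, the force, the opening and the grip force at its end, in the units of the state.
- telemetry.get_obs(): the state, without advancing time (a new reading comes with each control period).
- grab_frame(name): name is "side" or "top" or "wrist"; returns the picture (480x640x3 uint8, blue, green, red); there is no depth.
- calibration(name): a dict with "fx", "fy", "cx", "cy" (pixels), "world_from_camera" (4x4, takes a point from camera to world coordinates); the wrist camera has in their place "mount" (4x4, takes a point from camera to tool coordinates, whose origin is the TCP and whose axes are the flange's). Camera axes: x right, y down, z forward; pixel columns grow to the right and rows downward; lengths in m; the calibration is good to about 2 mm. The wrist camera is an equidistant fisheye: a pixel r from the principal point sees the ray r / f radians off the axis. A picture is of the moment at which its call begins: read the wrist's pose just before it. calibration takes no time and is no camera call.
- order.hand_in(): hands the job in; it is judged then, once.
Trained networks look in the newest picture that a camera, given by its name, has taken for a name from the list of things; names that differ only in an ending like _2 or _b are one class to them, and where a whole thing is asked for, a point or a joint stands for the part that bears it (a point fixed in the world has none). Each returns a list of dicts, best first, with "p" (0 to 1); they miss things now and then, are a little off and sometimes report something else, mostly with a low value. They report only what shows in the picture. A call takes as long as a camera call. They do not tell look-alikes from the thing itself.
- silhouettes(thing, camera): "mask" (480x640 bool, what is visible of it) and "extent" ([centre column, centre row, width, height] in pixels, round what is visible of it).
The state is a dict: "clock": time; "joints": joint angles; "qvel": joint speeds; "tau": joint torques, N m; "tcp_pos": TCP position; "orientation": TCP orientation; "contact_force": force on the tool from outside, world axes, zero at the start; "moment": the same for the moment, N m; "grip_width": finger opening in m; "gripper_force": force on a finger pad.
Only numpy, scipy, OpenCV 4.12 (cv2) and the standard library are available. Lean on these libraries where they do the work, as an engineer would, in place of code of your own. Each camera call takes 0.05 s, during which the arm holds its last target. There are 200 camera calls.

## Working session

There is one attempt and no reset: what is moved stays moved. The work goes in short steps, Python scripts to look and compute and a tool call to move; the robot and the scene stay as the last step left them, time stands still between calls to the robot, and variables do not carry over. Pictures are saved under pics/ and viewed, at most 10 in all, crops included, and the job is handed in when it is done.

Besides the shell and the picture viewer there is one more tool, called after "Emit:" as name([rows], argument=value, ...), one row to a line, values as JSON. apply_moves: Moves the arm, as the interface text tells. Its arguments: {"type":"object","properties":{"moves":{"type":"array"},"grip_force":{"type":"number"}},"required":["moves"]}

```bash
ls; mkdir -p pics; python3 - <<'E'
from bench import telemetry, grab_frame, calibration, order, silhouettes, r
import cv2,numpy as np
print(telemetry.get_obs())
a=grab_frame("side");b=grab_frame("top")
cv2.imwrite("pics/side0.png",a);cv2.imwrite("pics/top0.png",b)
for n in("side","top","wrist"):print(n,calibration(n))
for c in("side","top"):
  for t in("spanner","small_spanner","rack","keeper","keeper_knob","objective","slide_box"):
    print(c,t,[(round(d["p"],2),[round(float(v)) for v in d["extent"]]) for d in silhouettes(t,c)])
E
```

```text
pics
{'clock': 0.0, 'joints': array([-1.42509784,  0.47776643,  0.02231693,  1.55646115, -0.01152614,
        1.10931487, -0.08310838]), 'qvel': array([ 7.93258696e-04,  9.18758809e-05, -5.85607653e-05,  8.61074645e-04,
       -2.67746260e-04,  1.99847963e-03, -9.85589492e-04]), 'tau': array([-2.08545298e-04, -5.96436203e+01,  1.60744753e+00, -2.81197643e+01,
        1.23624664e-02,  9.05409863e-03, -2.65867413e-06]), 'tcp_pos': array([0.16932358, 0.65279525, 0.23034376]), 'orientation': array([-3.97546126e-01, -3.11620535e+00,  2.85537024e-03]), 'contact_force': array([-0.48176658,  0.20171997, -0.15251037]), 'moment': array([ 0.01558612, -0.00656582,  0.0474963 ]), 'gripper_force': 0.0, 'grip_width': 0.08562489147579667}
side {'fx': 585.7880448718468, 'fy': 585.7880448718468, 'cx': 319.6534593037183, 'cy': 237.26909043592394, 'world_from_camera': array([[ 0.9881022 , -0.09185448,  0.12335639,  0.37605233],
       [-0.15370327, -0.56151364,  0.81306687, -0.95834097],
       [-0.00541754, -0.82235344, -0.5689512 ,  0.7306061 ],
       [ 0.        ,  0.        ,  0.        ,  1.      
[... 996 characters left out ...]

side small_spanner [(0.59, [337, 304, 83, 35])]
side rack [(0.78, [354, 195, 105, 101]), (0.46, [328, 179, 34, 14])]
side keeper [(0.76, [326, 176, 33, 15])]
side keeper_knob [(0.73, [327, 179, 31, 18])]
side objective [(0.81, [418, 314, 19, 24])]
side slide_box [(0.83, [426, 285, 49, 48]), (0.7, [355, 196, 106, 99])]
top spanner [(0.91, [435, 242, 28, 85]), (0.9, [378, 340, 42, 79]), (0.77, [210, 338, 84, 34]), (0.67, [482, 151, 57, 74])]
top small_spanner [(0.74, [350, 229, 40, 76])]
top rack [(0.6, [202, 185, 136, 125])]
top keeper [(0.49, [180, 210, 16, 41])]
top keeper_knob [(0.49, [181, 211, 11, 46])]
top objective [(0.5, [382, 163, 12, 16])]
top slide_box [(0.71, [345, 148, 56, 49])]
```

View pics/top0.png

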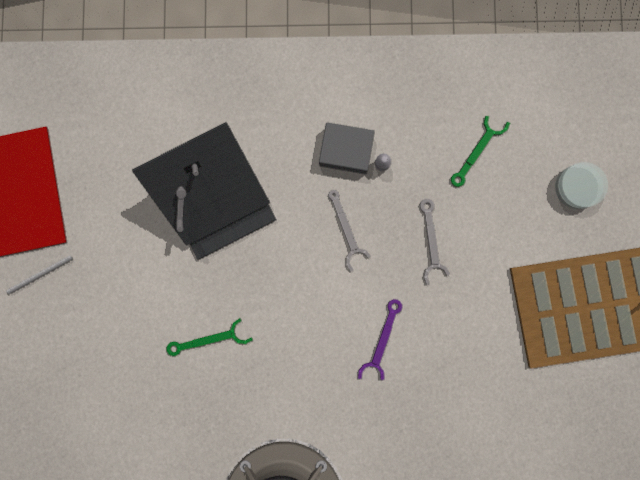

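View pics/side0.png

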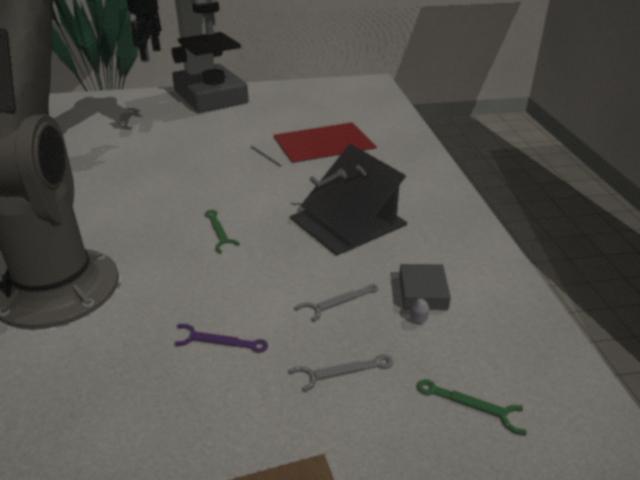

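Top view: the silver spanner with the larger eye is at (427,206), hook near (435,270). The look-alike is at (334,195), the peg at about (194,167) and the keeper pivot at about (181,190), with its arm pointing down the image. The side view agrees.

```bash
cat > h.py <<'E'
import numpy as np, cv2
from scipy.spatial.transform import Rotation as R
from scipy.optimize import least_squares
from bench import telemetry, grab_frame, calibration, order, silhouettes
def proj(n,P,pose=None):
    c=calibration(n); P=np.atleast_2d(P)
    if n=="wrist":
        T=np.eye(4); T[:3,:3]=R.from_rotvec(pose[1]).as_matrix(); T[:3,3]=pose[0]; W=T@c["mount"]
    else: W=c["world_from_camera"]
    p=(P-W[:3,3])@W[:3,:3]
    if n=="wrist":
        rr=np.linalg.norm(p[:,:2],axis=1); th=np.arctan2(rr,p[:,2]); k=th/np.maximum(rr,1e-9)
        return np.c_[c["cx"]+c["fx"]*k*p[:,0],c["cy"]+c["fy"]*k*p[:,1]]
    return np.c_[c["cx"]+c["fx"]*p[:,0]/p[:,2],c["cy"]+c["fy"]*p[:,1]/p[:,2]]
def tri(obs,x0=(.5,0,.02)):  # obs: (cam,uv,pose)
    f=lambda X:np.concatenate([(proj(n,X,po)[0]-uv) for n,uv,po in obs])
    s=least_squares(f,x0); return s.x,np.abs(s.fun).max()
def onplane(n,uv,z,pose=None):
    return least_squares(lambda q:(proj(n,[q[0],q[1],z],pose)[0]-uv),[.5,-.2]).x
def rackpts(q,P):  # q: x,y,yaw
    x,y,yaw=q; a=np.radians(40)
    M=R.from_euler("z",yaw).as_matrix()@R.from_euler("y",-a).as_matrix()
    return np.array([x,y,.112])+np.atleast_2d(P)@M.T
E
python3 - <<'E'
from h import *
a=cv2.imread("pics/side0.png");b=cv2.imread("pics/top0.png")
t=cv2.resize(b[110:270,120:290],None,fx=4,fy=4,interpolation=cv2.INTER_CUBIC)[:600]
cv2.imwrite("pics/t1.png",t)
t=cv2.resize(a[135:260,280:420],None,fx=4.7,fy=4.7,interpolation=cv2.INTER_CUBIC)
cv2.imwrite("pics/s1.png",t)
print(onplane("top",(427,206),.006),onplane("side",(382,362),.006))
grab_frame("side");ms=[d for d in silhouettes("spanner","side") if abs(d["extent"][0]-340)<9]
grab_frame("top");mt=[d for d in silhouettes("spanner","top") if abs(d["extent"][0]-435)<9]
for n,m in(("side",ms),("top",mt)):
    if not m: print("no",n);continue
    v,u=np.nonzero(m[0]["mask"]); P=np.array([onplane(n,(x,y),.005) for x,y in zip(u[::3],v[::3])])
    c=P.mean(0); w,V=np.linalg.eigh(np.cov(P.T)); d=V[:,1]; d*=np.sign(d[0]); s=(P-c)@d
    print(n,c,d,np.degrees(np.arctan2(d[1],d[0])),s.min(),s.max(),"origin",c+d*(s.max()-.090), c+d*(s.min()+.081))
E
```

```text
[ 0.58159623 -0.29549266] [ 0.57939658 -0.29940459]Traceback (most recent call last):
  File "<stdin>", line 12, in <module>
  File "h.py", line 19, in onplane
    return least_squares(lambda q:(proj(n,[q[0],q[1],z],pose)[0]-uv),[.5,-.2]).x
           ~~~~~~~~~~~~~^^^^^^^^^^^^^^^^^^^^^^^^^^^^^^^^^^^^^^^^^^^^^^^^^^^^^^
    return func(*args, **kwargs)
    vector_fun = VectorFunction(
        fun_wrapped,
    ...<6 lines>...
        workers=workers
    )
    self.J, dct = approx_derivative(
                  ~~~~~~~~~~~~~~~~~^
        self.fun_wrapped, self.x, f0=self.f, **finite_diff_options
        ^^^^^^^^^^^^^^^^^^^^^^^^^^^^^^^^^^^^^^^^^^^^^^^^^^^^^^^^^^
    )
    ^
    J, _nfev = _dense_difference(fun_wrapped, x0, f0, h,
               ~~~~~~~~~~~~~~~~~^^^^^^^^^^^^^^^^^^^^^^^^
                             use_one_sided, method,
                             ^^^^^^^^^^^^^^^^^^^^^^
                             mf)
                             ^^^
    df = [f_eval - f0 for f_eval in f_evals]
                                    ^^^^^^^
    f = np.atleast_1d(self.fun(x, *self.args, **self.kwargs))
                      ~~~~~~~~^^^^^^^^^^^^^^^^^^^^^^^^^^^^^^
    return np.atleast_1d(self.fun(x))
                         ~~~~~~~~^^^
    return self.f(x, *self.args, **self.kwargs)
           ~~~~~~^^^^^^^^^^^^^^^^^^^^^^^^^^^^^^
  File "h.py", line 19, in <lambda>
    return least_squares(lambda q:(proj(n,[q[0],q[1],z],pose)[0]-uv),[.5,-.2]).x
                                   ~~~~^^^^^^^^^^^^^^^^^^^^^^
  File "h.py", line 6, in proj
    c=calibration(n); P=np.atleast_2d(P)
ValueError: time passes only in moves, steps and waits
```

View pics/t1.png

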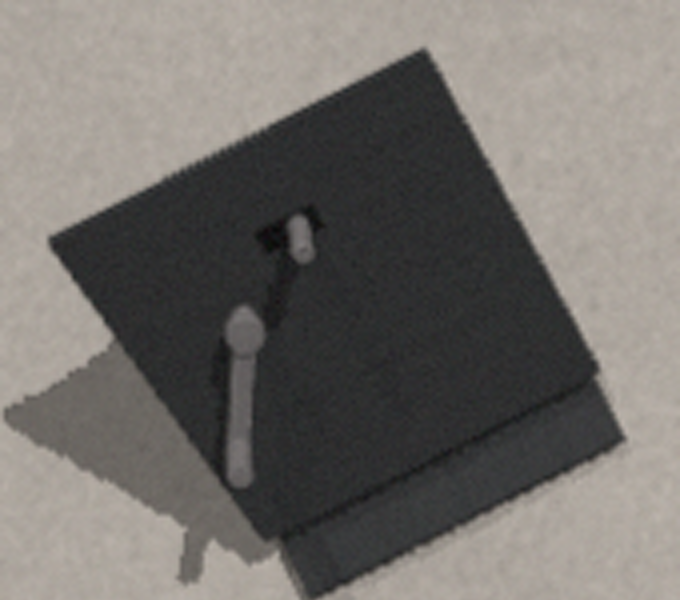

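View pics/s1.png

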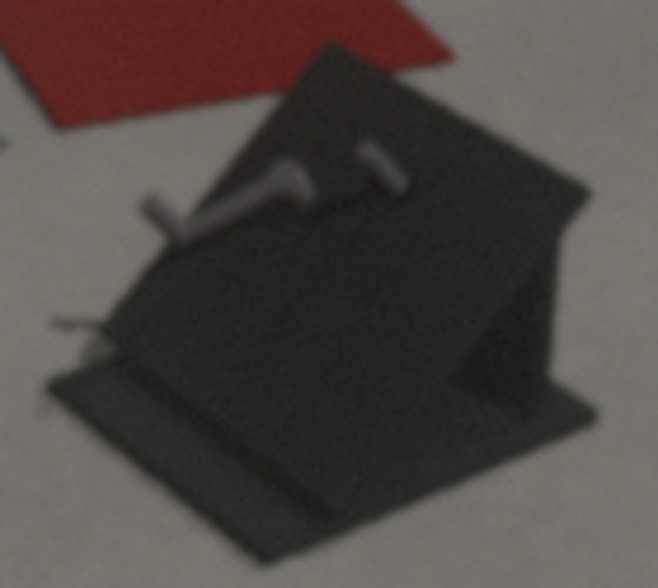

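```bash
sed -i 's/^def proj/import functools; calibration=functools.lru_cache(calibration)\ndef proj/' h.py
python3 - <<'E'
from h import *
for n in("top","side","wrist"): calibration(n)
T=lambda u,v:np.array([120+u/4,110+v/4]); S=lambda u,v:np.array([280+u/4.7,135+v/4.7])
B=np.array([[45,95,0],[45,-95,0],[-140,-95,0],[-140,95,0]])/1e3
ot=np.array([T(50,240),T(427,50),T(597,370),T(272,540)]); os=np.array([S(328,43),S(590,190)])
f=lambda q:np.concatenate([(proj("top",rackpts(q,B))-ot).ravel(),(proj("side",rackpts(q,B[:2]))-os).ravel()])
s=least_squares(f,[.65,.15,-.45]);q=s.x;print(q,np.round(s.fun,1))
# peg offset, keeper angle, visible in crops
def pk(k):
    yp,a=k; return np.array([[0,yp,.034],[-.028-.06*np.sin(a),.04-.06*np.cos(a),.0455]])
ob=[("top",T(304,256),0),("side",S(368,147),0),("top",T(240,480),1),("side",S(152,205),1)]
g=lambda k:np.concatenate([proj(n,rackpts(q,pk(k))[i])[0]-uv for n,uv,i in ob])
s=least_squares(g,[0,2.]);print(s.x,np.round(s.fun,1))
grab_frame("side");ms=[d for d in silhouettes("spanner","side") if abs(d["extent"][0]-340)<9]
grab_frame("top");mt=[d for d in silhouettes("spanner","top") if abs(d["extent"][0]-435)<9]
for n,m in(("side",ms),("top",mt)):
    if not m: print("no",n);continue
    v,u=np.nonzero(m[0]["mask"]); P=np.array([onplane(n,(x,y),.005) for x,y in zip(u[::3],v[::3])])
    c=P.mean(0); w,V=np.linalg.eigh(np.cov(P.T)); d=V[:,1]; d*=np.sign(d[0]); s=(P-c)@d
    print(n,c,d,np.degrees(np.arctan2(d[1],d[0])),s.min(),s.max(),"origin",c+d*(s.max()-.090), c+d*(s.min()+.081))
E
```

```text
[0.64304246 0.15283548 0.46561416] [-0.6  0.1  0.8 -0.8  2.  -0.  -1.2  0.6 -0.2 -1.7 -0.  -1. ]
[-0.00380219  2.17043592] [ 0.1 -1.  -1.2  0.3  0.5 -1.3 -1.  -0.6]
no side
top [ 0.51331401 -0.30251357] [0.99620136 0.08707958] 4.995619687125069 -0.08859675596330052 0.08366764160622507 origin [ 0.50700571 -0.30306499] [ 0.50574611 -0.30317509]
```

Emit:
apply_moves([
  [0,0,-1.08,0,0,0,1],
  [0,0,-1.08,0,0,0,1],
  [0,0,-1.09,0,0,0,1],
  [0,0,0,-0.021,-0.0334,-0.0019,1],
  [0,0,0,-0.021,-0.0334,-0.0019,1],
  [0,0,0,-0.021,-0.0334,-0.0019,1],
  [0,0,0,-0.021,-0.0334,-0.0019,1],
  [0,0,0,-0.021,-0.0334,-0.0019,1],
])

```text
refused, turn out of range in row 3
```

Emit:
apply_moves([
  [0,0,0,-0.021,-0.0334,-0.0019,1],
  [0,0,0,-0.021,-0.0334,-0.0019,1],
  [0,0,0,-0.021,-0.0334,-0.0019,1],
  [0,0,0,-0.021,-0.0334,-0.0019,1],
  [0,0,0,-0.021,-0.0334,-0.0019,1],
  [0,0,0,-0.021,-0.0334,-0.0019,1],
  [0,0,0,-0.021,-0.0334,-0.0019,1],
  [0,0,0,-0.021,-0.0334,-0.0019,1],
])

```text
clock: 1.87
tcp_pos: [0.2653, 0.3507, 0.2467]
orientation: [0.397, 3.116, 0.001]
contact_force: [1.6, -0.1, 0.1]
grip_width: 0.0855
gripper_force: 0.0
```

Emit:
apply_moves([
  [0,0,0,-0.021,-0.0334,-0.0019,1],
  [0,0,0,-0.021,-0.0334,-0.0019,1],
  [0,0,0,-0.021,-0.0334,-0.0019,1],
  [0,0,0,0,0,0,1],
  [0,0,0,0,0,0,1],
  [0,0,0,0,0,0,1],
  [0,0,0,0,0,0,1],
  [0,0,0,0,0,0,1],
])

```text
clock: 2.53
tcp_pos: [0.3005, 0.241, 0.2522]
orientation: [0.394, 3.117, -0.0]
contact_force: [0.3, -0.4, 0.5]
grip_width: 0.0852
gripper_force: 0.0
```

```bash
python3 - <<'E'
from h import *
calibration("wrist")
o=telemetry.get_obs();po=(o["tcp_pos"],o["orientation"]);print(po,o["contact_force"],o["clock"])
i=grab_frame("wrist");cv2.imwrite("pics/w1.png",i)
np.save("w1pose.npy",np.array(po))
q=[0.64304246,0.15283548,0.46561416]
for P in ([.045,.095,0],[.045,-.095,0],[-.14,-.095,0],[-.14,.095,0],[0,-.0038,.034],[0,-.0038,0]): print(P,proj("wrist",rackpts(q,P),po))
E
```

```text
(array([0.30047311, 0.24098013, 0.25217529]), array([ 3.94015470e-01,  3.11668019e+00, -1.50642652e-04])) [ 0.31154939 -0.44359462  0.52636653] 2.5333
[0.045, 0.095, 0] [[403.04689165 491.2189488 ]]
[0.045, -0.095, 0] [[288.09040435 537.7203814 ]]
[-0.14, -0.095, 0] [[225.77981931 430.24785303]]
[-0.14, 0.095, 0] [[324.21490554 367.98892213]]
[0, -0.0038, 0.034] [[309.11356981 502.22467286]]
[0, -0.0038, 0] [[321.02421691 492.59561218]]
```

View pics/w1.png

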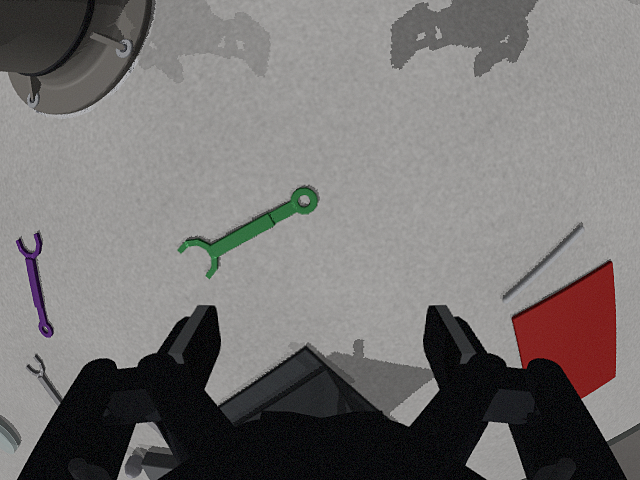

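Wrist view: the fingers cover the bottom of the picture (away from the robot), so I'll look at the rack from beyond it.

Emit:
apply_moves([
  [0,0,-1,0,0,0,1],
  [0,0,-1,0,0,0,1],
  [0,0,-1,0,0,0,1],
  [0,0,-0.25,-0.0356,-0.0095,-0.0045,1],
  [0,0,0,-0.0356,-0.0095,-0.0045,1],
  [0,0,0,-0.0356,-0.0095,-0.0045,1],
  [0,0,0,-0.0356,-0.0095,-0.0045,1],
  [0,0,0,-0.0356,-0.0095,-0.0045,1],
])

```text
clock: 3.25
tcp_pos: [0.4835, 0.2075, 0.2746]
orientation: [0.139, -3.138, 0.0]
contact_force: [-1.5, 0.8, 0.3]
grip_width: 0.0854
gripper_force: 0.0
```

Emit:
apply_moves([
  [0,0,0,-0.0356,-0.0095,-0.0045,1],
  [0,0,0,-0.0356,-0.0095,-0.0045,1],
  [0,0,0,-0.0356,-0.0095,-0.0045,1],
  [0,0,0,-0.0356,-0.0095,-0.0045,1],
  [0,0,0,-0.0356,-0.0095,-0.0045,1],
  [0,0,0,-0.0356,-0.0095,-0.0045,1],
  [0,0,0,0,0,0,1],
  [0,0,0,0,0,0,1],
])

```text
clock: 3.92
tcp_pos: [0.701, 0.1684, 0.2998]
orientation: [0.135, -3.137, 0.003]
contact_force: [0.1, -0.6, 0.2]
grip_width: 0.0853
gripper_force: 0.0
```

```bash
python3 - <<'E'
from h import *
calibration("wrist")
o=telemetry.get_obs();po=(o["tcp_pos"],o["orientation"]);print(po,o["clock"],o["qvel"].max(),o["joints"])
i=grab_frame("wrist");cv2.imwrite("pics/w2.png",i)
np.save("w2pose.npy",np.array(po))
q=[0.64304246,0.15283548,0.46561416]
for P in ([.045,.095,0],[.045,-.095,0],[-.14,-.095,0],[-.14,.095,0],[0,-.0038,.034],[0,-.0038,0]): print(P,proj("wrist",rackpts(q,P),po))
E
```

```text
(array([0.70104201, 0.16842941, 0.29976208]), array([ 1.34819785e-01, -3.13716887e+00,  2.81303577e-03])) 3.9167 0.05933839628766932 [-0.60349289  0.53894805  0.44644221  1.3672757  -0.23123075  1.28880338
  1.50883395]
[0.045, 0.095, 0] [[433.93932571 146.41768096]]
[0.045, -0.095, 0] [[225.09521236 227.82740651]]
[-0.14, -0.095, 0] [[203.0028261  89.4225476]]
[-0.14, 0.095, 0] [[358.21195251  24.93881536]]
[0, -0.0038, 0.034] [[297.35268238 124.40664666]]
[0, -0.0038, 0] [[308.66467616 147.07491943]]
```

View pics/w2.png

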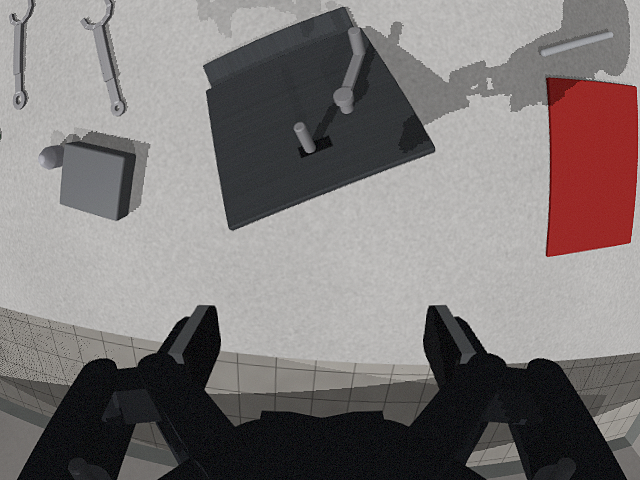

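Wrist view 2: board corners (434,151), (231,229), (206,90); peg tip (299,126), base (309,150); slot (299,157) to (331,140). The network-free fit predicts these to within about 5 px. I'll go closer, aligned with the rack.

Emit:
apply_moves([
  [0,0,-0.9,0,0,0,1],
  [0,0,-0.9,0,0,0,1],
  [0,0,-0.9,0,0,0.02,1],
  [0,0,-0.9,0,0,0.02,1],
  [0,0,0,0,0,0.02,1],
  [0,0,0,0,0,0,1],
  [0,0,0,0,0,0,1],
  [0,0,0,0,0,0,1],
])

```text
clock: 4.63
tcp_pos: [0.6997, 0.1695, 0.2432]
orientation: [-0.722, 3.056, 0.001]
contact_force: [-0.3, 0.4, 0.4]
grip_width: 0.0853
gripper_force: 0.0
```

```bash
python3 - <<'E'
from h import *
calibration("wrist")
o=telemetry.get_obs();po=(o["tcp_pos"],o["orientation"]);print(po,o["clock"],o["joints"])
i=grab_frame("wrist");cv2.imwrite("pics/w3.png",i)
np.save("w3pose.npy",np.array(po))
q=[0.64304246,0.15283548,0.46561416]
for P in ([.045,.095,0],[.045,-.095,0],[-.14,-.095,0],[-.14,.095,0],[0,-.0038,.034],[0,-.0038,0]): print(P,proj("wrist",rackpts(q,P),po))
# dark polygon corners in both views
for f in("w2","w3"):
    g=cv2.cvtColor(cv2.imread(f"pics/{f}.png"),6); m=((g<70)*255).astype(np.uint8); m[285:]=0
    m=cv2.morphologyEx(m,cv2.MORPH_CLOSE,np.ones((9,9)))
    c=max(cv2.findContours(m,0,2)[0],key=cv2.contourArea); print(f,cv2.approxPolyDP(c,5,True)[:,0].tolist())
cv2.imwrite("pics/w3c.png",cv2.resize(i[20:300,160:520],None,fx=2.1,fy=2.1,interpolation=cv2.INTER_CUBIC))
E
```

```text
(array([0.69971121, 0.16949825, 0.24316637]), array([-7.22340142e-01,  3.05599619e+00,  7.30746875e-04])) 4.6333 [-0.54897606  0.56097016  0.34905177  1.43847995 -0.19893462  1.17548132
  1.86219816]
[0.045, 0.095, 0] [[472.53806935 207.79767821]]
[0.045, -0.095, 0] [[203.86530372 207.52078067]]
[-0.14, -0.095, 0] [[236.86065045  40.33646423]]
[-0.14, 0.095, 0] [[430.94713776  42.21435264]]
[0, -0.0038, 0.034] [[335.13963681 122.15456193]]
[0, -0.0038, 0] [[333.79406605 151.86213723]]
w2 [[344, 7], [203, 66], [229, 228], [434, 151], [360, 28], [364, 57], [351, 89], [352, 111], [342, 113], [333, 101], [352, 55], [353, 26]]
w3 [[248, 15], [247, 42], [238, 48], [210, 212], [471, 211], [437, 62], [398, 130], [384, 129], [384, 103], [419, 69], [422, 17]]
```

View pics/w3c.png

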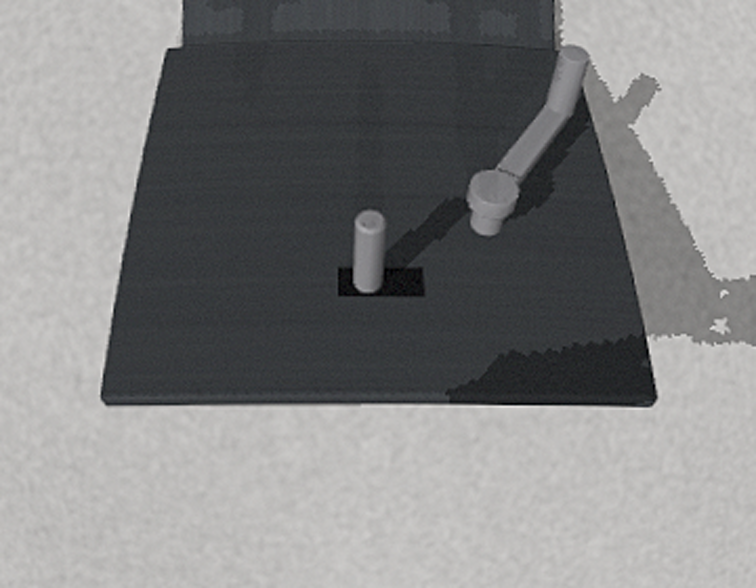

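```bash
cat > fit.py <<'E'
from h import *
for n in("top","side","wrist"): calibration(n)
T=lambda u,v:np.array([120+u/4,110+v/4]); S=lambda u,v:np.array([280+u/4.7,135+v/4.7]); W=lambda u,v:np.array([160+u/2.1,20+v/2.1])
p2=np.load("w2pose.npy");p3=np.load("w3pose.npy")
A,B,C,D=np.array([[45,95,0],[45,-95,0],[-140,-95,0],[-140,95,0]])/1e3
top=[("top",T(50,240),None,A),("top",T(427,50),None,B),("top",T(597,370),None,C),("side",S(328,43),None,A),("side",S(590,190),None,B)]
w=[("wrist",W(102,397),p3,B),("wrist",W(657,397),p3,A),("wrist",W(168,48),p3,C),("wrist",W(380.5,282),p3,np.zeros(3)),
   ("wrist",(434,150),p2,A),("wrist",(230,228),p2,B),("wrist",(207,89),p2,C)]
pw=[("wrist",W(369.5,220),p3,.034),("wrist",W(369,283),p3,0),("wrist",(298.5,127),p2,.034),("wrist",(309,149),p2,0)]
pt=[("top",T(304,256),None,.034),("side",S(368,147),None,.034)]
for name,o,p in(("w",w,pw),("all",w+top,pw+pt),("top",top,pt)):
    def f(q): return np.concatenate([proj(n,rackpts(q[:3],P),po)[0]-uv for n,uv,po,P in o]+[proj(n,rackpts(q[:3],[0,q[3],z]),po)[0]-uv for n,uv,po,z in p])
    s=least_squares(f,[.64,.15,.46,-.003],loss="soft_l1",x_scale=[.01,.01,.02,.01]);print(name,np.round(s.x,4),np.round(f(s.x),1))
E
python3 fit.py
```

```text
w [ 0.6435  0.1557  0.46   -0.0056] [-1.7 -0.   2.1  1.8 -0.2 -1.7  1.  -0.2  3.  -0.9 -2.2  1.1 -1.4  0.9
  0.2 -0.2 -1.2 -0.7  0.3  0.   0.9  0.6]
all [ 0.6435  0.1554  0.4595 -0.0054] [-2.1 -0.2  1.7  1.7 -0.4 -1.8  0.6 -0.3  2.7 -0.8 -2.5  1.1 -1.6  0.9
 -2.  -0.4 -0.4 -0.7  0.6  0.2  0.  -2.2 -0.3 -1.5  0.1 -0.3 -1.3 -0.9
  0.2 -0.1  0.8  0.5 -0.6 -1.6 -0.8  0. ]
top [ 0.6429  0.1533  0.4614 -0.0043] [-0.9 -0.   0.7 -0.5  1.7  0.4 -0.1 -1.8 -0.3 -1.  -0.  -1.  -1.2  0.3]
```

Emit:
apply_moves([
  [0,0,0.9,0,0,0,1],
  [0,0,0.9,0,0,0,1],
  [0,0,0.9,0,0,0,1],
  [0,0,0.9,0,0,0,1],
  [0,0,0,0.0139,-0.0351,0,1],
  [0,0,0,0.0139,-0.0351,0,1],
  [0,0,0,0.0139,-0.0351,0,1],
  [0,0,0,0.0139,-0.0351,0,1],
])

```text
clock: 5.35
tcp_pos: [0.6567, 0.0227, 0.2435]
orientation: [-0.137, 3.136, 0.0]
contact_force: [0.6, -0.8, -0.0]
grip_width: 0.0854
gripper_force: 0.0
```

Emit:
apply_moves([
  [0,0,0,0.0139,-0.0351,0,1],
  [0,0,0,0.0139,-0.0351,0,1],
  [0,0,0,0.0139,-0.0351,0,1],
  [0,0,0,0.0139,-0.0351,0,1],
  [0,0,0,0.0139,-0.0351,0.01,1],
  [0,0,0,0.0139,-0.0351,0.01,1],
  [0,0,0,0.0139,-0.0351,0.01,1],
  [0,0,0,0.0139,-0.0351,0.01,1],
])

```text
clock: 6.02
tcp_pos: [0.5703, -0.2672, 0.2033]
orientation: [-0.136, 3.135, -0.001]
contact_force: [0.2, -0.4, 0.4]
grip_width: 0.0858
gripper_force: 0.0
```

Emit:
apply_moves([
  [0,0,0,0.0139,-0.0351,0,1],
  [0,0,0,0,0,0,1],
  [0,0,0,0,0,0,1],
  [0,0,0,0,0,0,1],
  [0,0,0,0,0,0,1],
  [0,0,0,0,0,0,1],
  [0,0,0,0,0,0,1],
  [0,0,0,0,0,0,1],
])

```text
clock: 6.68
tcp_pos: [0.5598, -0.3006, 0.2018]
orientation: [-0.138, 3.138, 0.0]
contact_force: [-0.1, 0.1, 0.3]
grip_width: 0.0855
gripper_force: 0.0
```

```bash
python3 - <<'E'
from h import *
calibration("wrist")
o=telemetry.get_obs();po=(o["tcp_pos"],o["orientation"]);print(po,o["clock"],o["joints"])
i=grab_frame("wrist");cv2.imwrite("pics/w4.png",i); np.save("w4pose.npy",np.array(po))
ds=silhouettes("spanner","wrist")
for d in ds:
    print(d["p"],d["extent"]); 
    v,u=np.nonzero(d["mask"])
    if len(u)<200: continue
    k=max(1,len(u)//600); P=np.array([onplane("wrist",(x,y),.005,po) for x,y in zip(u[::k],v[::k])])
    c=P.mean(0); V=np.linalg.eigh(np.cov(P.T))[1]; e=V[:,1]*np.sign(V[0,1]); s=(P-c)@e
    print("  ",c,np.degrees(np.arctan2(e[1],e[0])),s.min(),s.max(),"origin",c+e*(s.max()-.09),c+e*(s.min()+.081))
print(proj("wrist",[[.58,-.297,.006],[.506,-.303,.009]],po))
E
```

```text
(array([ 0.55976844, -0.30063178,  0.20180708]), array([-1.38488671e-01,  3.13828162e+00,  4.06649626e-04])) 6.6833 [ 0.02138596  0.47798127  0.5154037   1.71243041 -0.26938319  1.02207302
  2.2894232 ]
0.7 [324.5, 158.3, 57.4, 187.4]
   [ 0.51395921 -0.30282487] 4.9996161952058 -0.08755286193313713 0.08566490389569763 origin [ 0.50964061 -0.30320267] [ 0.50743128 -0.30339595]
0.61 [245.6, 298.3, 52.1, 71.4]
   [ 0.65832207 -0.37439059] -33.56377315869796 -0.04044197210370192 0.05559873917013601 origin [ 0.6296565  -0.35537135] [ 0.6921179 -0.3968137]
0.56 [425.2, 23.1, 41.9, 46.3]
   [ 0.37445724 -0.22417559] -22.301691240795883 -0.03225172273439508 0.024473063226370658 origin [ 0.31383182 -0.1993092 ] [ 0.41955908 -0.24267476]
[[326.00113432 229.05648306]
 [326.8249414  150.66571426]]
```

View pics/w4.png

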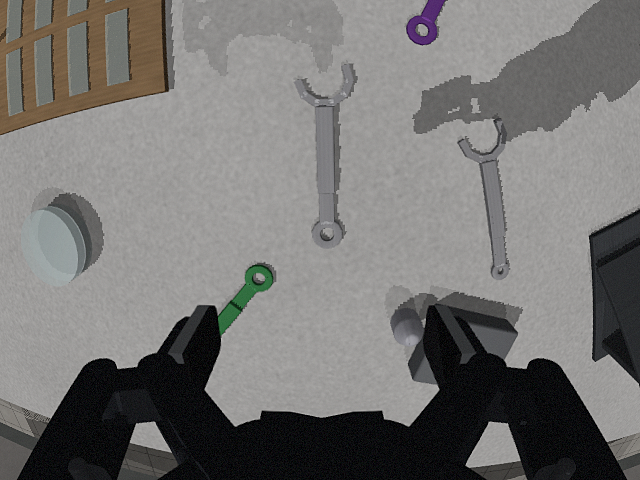

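Wrist view 4: the larger eye is at (327,232) with the handle straight up the image; the small-eyed one is at (500,271). The spanner origin comes out at about (0.509, -0.303), yaw 5°. Descending.

Emit:
apply_moves([
  [0,0,0,0.0255,0.001,0.02,-0.2],
  [0,0,0,0.0255,0.001,0.02,-0.2],
  [0,0,0,0,0,0.026,-0.2],
  [0,0,0,0,0,0.026,-0.2],
  [0,0,0,0,0,0.026,-0.2],
  [0,0,0,0,0,0.026,-0.2],
  [0,0,0,0,0,0,-0.2],
  [0,0,0,0,0,0,-0.2],
])

```text
clock: 7.45
tcp_pos: [0.5075, -0.3037, 0.057]
orientation: [0.136, -3.136, -0.002]
contact_force: [0.1, 0.2, 0.4]
grip_width: 0.0342
gripper_force: 0.0
```

Emit:
apply_moves([
  [0,0,0,0,0,0.02,-0.2],
  [0,0,0,0,0,0.02,-0.2],
  [0,0,0,0,0,0.006,-0.2],
  [0,0,0,0,0,0.004,-0.2],
  [0,0,0,0,0,0.003,-0.2],
  [0,0,0,0,0,0,-0.2],
  [0,0,0,0,0,0,-0.2],
  [0,0,0,0,0,0,-0.2],
])

```text
clock: 8.12
tcp_pos: [0.5088, -0.3044, 0.0056]
orientation: [-0.136, 3.137, -0.001]
contact_force: [-0.5, -0.7, 0.1]
grip_width: 0.0344
gripper_force: 0.0
```

```bash
python3 - <<'E'
from h import *
calibration("wrist")
o=telemetry.get_obs();po=(o["tcp_pos"],o["orientation"]);print(po,o["contact_force"],o["grip_width"],o["clock"])
Z=np.array([[.509,-.303,.009]]);e=np.array([.9962,.0872,0])
grab_frame("side"); 
for d in silhouettes("spanner","side"): print(d["p"],d["extent"])
E
```

```text
(array([ 0.50884483, -0.30441941,  0.00564766]), array([-1.35822618e-01,  3.13728457e+00, -1.03339509e-03])) [-0.52188962 -0.66384256  0.09252771] 0.03442633003231663 8.1167
0.96 [221.0, 337.9, 92.6, 28.6]
0.93 [471.8, 407.1, 113.8, 54.6]
0.91 [340.9, 373.3, 106.1, 37.6]
0.87 [222.8, 231.2, 32.8, 41.7]
0.68 [392.9, 178.5, 25.6, 26.8]
```

Emit:
apply_moves([
  [0,0,0,0,0.001,0.002,-0.2],
  [0,0,0,0,0,0.002,-0.2],
  [0,0,0,0,0,0,-1],
  [0,0,0,0,0,0,-1],
  [0,0,0,0,0,0,-1],
  [0,0,0,0,0,0,-1],
  [0,0,0,0,0,0,-1],
  [0,0,0,0,0,0,-1],
], grip_force=80)

```text
clock: 8.88
tcp_pos: [0.5081, -0.3031, 0.0007]
orientation: [0.136, -3.139, -0.0]
contact_force: [-0.7, 0.7, 1.8]
grip_width: 0.0131
gripper_force: 78.6
```

Emit:
apply_moves([
  [0,0,0,0,0,0,-1],
  [0,0,0,0,0,0,-1],
  [0,0,0,0,0,-0.01,-1],
  [0,0,0,0,0,-0.03,-1],
  [0,0,0,0,0,-0.04,-1],
  [0,0,0,0,0,-0.04,-1],
  [0,0,0,0,0,-0.04,-1],
  [0,0,0,0,0,-0.04,-1],
])

```text
clock: 9.55
tcp_pos: [0.5074, -0.3029, 0.2028]
orientation: [0.135, -3.138, -0.0]
contact_force: [1.8, 0.6, -1.9]
grip_width: 0.0131
gripper_force: 78.3
```

```bash
python3 - <<'E'
from h import *
for n in("top","side","wrist"): calibration(n)
o=telemetry.get_obs();po=(o["tcp_pos"],o["orientation"]);p0,r0=po;M=R.from_rotvec(r0).as_matrix();print(p0,r0)
for n in("wrist","top","side"):
    im=grab_frame(n);cv2.imwrite(f"pics/h_{n}.png",im)
    for d in silhouettes("spanner",n):
        v,u=np.nonzero(d["mask"])
        if len(u)<100: continue
        k=max(1,len(u)//500)
        P=np.array([least_squares(lambda a:proj(n,p0+M@np.array([a[0],a[1],-.004]),po)[0]-(x,y),[0,0]).x for x,y in zip(u[::k],v[::k])])
        if np.abs(np.median(P,0)).max()>.09: continue
        c=P.mean(0); V=np.linalg.eigh(np.cov(P.T))[1]; e=V[:,1]; print(n,round(d["p"],2),"c",c,"ax",e,"x",P[:,0].min(),P[:,0].max(),"y",P[:,1].min(),P[:,1].max())
E
```

```text
[ 0.50735817 -0.30289323  0.20278857] [ 1.34970162e-01 -3.13803606e+00 -3.15871886e-04]
wrist 0.86 c [ 0.02235469 -0.00095634] ax [-0.99820999 -0.05980654] x -0.06084991865570902 0.08140505172970998 y -0.02648917800484473 0.023438418135903465
wrist 0.66 c [-0.00885979 -0.03333755] ax [-0.81384611 -0.58108047] x -0.020768683295514418 0.0013870950128864717 y -0.04310932828525675 -0.024399339082545955
top 0.74 c [-0.01297606 -0.00322516] ax [-0.99772091 -0.0674758 ] x -0.09353846628536207 0.07900064913622387 y -0.020035085857525305 0.019515385495733322
side 0.75 c [-0.00284329 -0.00309443] ax [-0.99941916 -0.03407852] x -0.08943621417331567 0.08255055590393616 y -0.03331523326031498 0.02282857145230616
```

```bash
python3 - <<'E'
import cv2,numpy as np
a=cv2.imread("pics/h_wrist.png")[150:480,180:460];b=cv2.imread("pics/h_top.png");
a=cv2.resize(a,None,fx=1.75,fy=1.75,interpolation=2)
b=cv2.resize(b[190:330,400:500],None,fx=3,fy=4.1,interpolation=2)
b=cv2.resize(cv2.imread("pics/h_top.png")[175:340,390:480],None,fx=3.4,fy=3.4,interpolation=2)
h=max(a.shape[0],b.shape[0]);pad=lambda x:cv2.copyMakeBorder(x,0,h-x.shape[0],0,0,0)
c=np.hstack([pad(a),pad(b)]);print(a.shape,b.shape,c.shape);cv2.imwrite("pics/hc.png",c)
E
```

```text
(578, 490, 3) (561, 306, 3) (578, 796, 3)
```

View pics/hc.png

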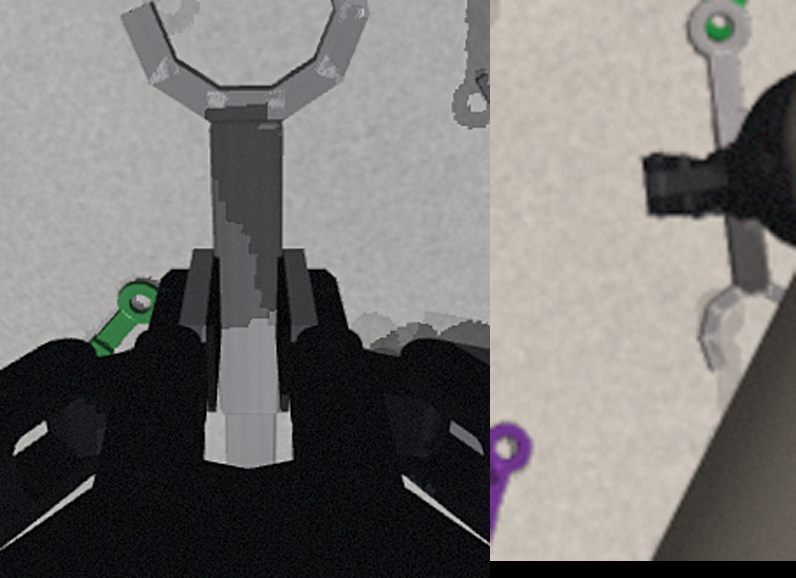

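```bash
python3 - <<'E'
from h import *
for n in("top","wrist"): calibration(n)
p0=np.array([ 0.50735817,-0.30289323,0.20278857]);r0=np.array([.13497,-3.138036,-.000316]);M=R.from_rotvec(r0).as_matrix()
def tp(n,uv,z): return least_squares(lambda a:proj(n,p0+M@np.array([a[0],a[1],z]),(p0,r0))[0]-uv,[0,0]).x
W=lambda u,v:(180+u/1.75,150+v/1.75)
print("hook junction",tp("wrist",W(246,122),-.0085))
print("handle L/R far",tp("wrist",W(210.5,135),-.0085),tp("wrist",W(282,135),-.0085))
print("handle near",tp("wrist",W(218.5,400),-.0085),tp("wrist",W(278,400),-.0085))
print("neck start",tp("wrist",W(226,413),-.0055),tp("wrist",W(276,413),-.0055))
T=lambda u,v:(390+(u-490)/3.4,175+v/3.4)
print("eye top",tp("top",T(719,28),-.0055), "neck",tp("top",T(725,100),-.0055),"handle end",tp("top",T(751,285),-.0085))
# side eye via bright blob in mask
im=cv2.imread("pics/h_side.png")
print("pred side eye",proj("side",p0+M@np.array([-.075,0,-.0055])))
E
```

```text
hook junction [ 0.04269552 -0.00263149]
handle L/R far [ 0.03981677 -0.01026241] [0.03981218 0.00509746]
handle near [-0.03171729 -0.00991384] [-0.03171934  0.00559722]
neck start [-0.03880525 -0.00817025] [-0.0388266   0.00534185]
eye top [-0.07941081 -0.00559763] neck [-0.0450849  -0.00439342] handle end [ 0.04253364 -0.00532698]
pred side eye [[390.88993951 263.80057646]]
```

Held view: the handle is straight and centred between the pads, and the eye shows clearly at the front. Eye at about (-0.078, 0, 0) in the tool frame. Next I move to the stand, first turning, then tilting.

Emit:
apply_moves([
  [0,0,-0.9,0,0,0,-1],
  [0,0,-0.9,0,0,0,-1],
  [0,0,-0.9,0,0,0,-1],
  [0,0,-0.9,0,0,0,-1],
  [0,0,0,-0.019,0.0347,0,-1],
  [0,0,0,-0.019,0.0347,0,-1],
  [0,0,0,-0.019,0.0347,0,-1],
  [0,0,0,-0.019,0.0347,0,-1],
])

```text
clock: 10.52
tcp_pos: [0.5124, -0.1432, 0.1987]
orientation: [0.719, -3.054, -0.002]
contact_force: [1.4, 0.2, -1.4]
grip_width: 0.0132
gripper_force: 78.5
```

Emit:
apply_moves([
  [0,0,0,-0.019,0.0347,0,-1],
  [0,0,0,-0.019,0.0347,0,-1],
  [0,0,0,-0.019,0.0347,0,-1],
  [0,0,0,-0.019,0.0347,0,-1],
  [0,0,0,-0.019,0.0347,0,-1],
  [0,0,0,-0.019,0.0347,0,-1],
  [0,-0.9,0,0,0,0,-1],
  [0,-0.9,0,0,0,0,-1],
])

```text
clock: 11.18
tcp_pos: [0.5228, 0.0964, 0.1988]
orientation: [-0.69, 2.875, 0.065]
contact_force: [-0.4, -1.6, -2.4]
grip_width: 0.0135
gripper_force: 78.5
```

Emit:
apply_moves([
  [0,-0.95,0,0,0,0,-1],
  [0,-0.95,0,0,0,0,-1],
  [0,-0.95,0,0,0,0,-1],
  [0,-0.95,0,0,0,0,-1],
  [0,-0.95,0,0,0,0,-1],
  [0,-0.12,0,0,0,0,-1],
  [0,0,0,0,0,0,-1],
  [0,0,0,0,0,0,-1],
])

```text
clock: 11.85
tcp_pos: [0.5214, 0.0993, 0.1996]
orientation: [-0.6, 2.498, 0.207]
contact_force: [0.8, 0.5, -2.3]
grip_width: 0.0136
gripper_force: 78.6
```

```bash
cat > tgt.py <<'E'
from h import *
import sys
# target: peg base world, yaw, eye height above face -> delta in tool frame
def M_t(yaw): 
    m=rackpts([0,0,yaw],np.eye(3))-np.array([0,0,.112]); rx,ry,rz=m
    return np.c_[-rx,ry,-rz],rx,ry,rz
def delta(peg,yaw,h,eye=(-.078,0,0)):
    o=telemetry.get_obs(); M=R.from_rotvec(o["orientation"]).as_matrix(); Mt,rx,ry,rz=M_t(yaw)
    tcp=np.array(peg)+rz*h-Mt@np.array(eye)
    print("turn/6deg",np.round(np.degrees(R.from_matrix(M.T@Mt).as_rotvec())/6,3),"shift m",np.round(M.T@(tcp-o["tcp_pos"]),4),"F tool",np.round(M.T@o["contact_force"],1),"clock",o["clock"],"w",o["grip_width"])
    return o
E
python3 -c "
from tgt import *
o=delta((.6449,.153,.112),.4605,.12);print(o['tcp_pos'],o['joints'])"
```

```text
turn/6deg [ 0.242 -1.076  0.019] shift m [ 0.0274 -0.0076  0.0367] F tool [0.5 0.  2.4] clock 11.85 w 0.013600543482496279
[0.52144848 0.09932608 0.19964926] [-0.28348981  0.08185637  0.08367332  2.33917767 -0.8443638   0.23250576
  2.62067441]
```

Emit:
apply_moves([
  [0,0,0,0.009,-0.0025,0.012,-1],
  [0,0,0,0.009,-0.0025,0.012,-1],
  [0,0,0,0.009,-0.0025,0.012,-1],
  [0.12,-0.5,0,0,0,0,-1],
  [0.12,-0.5,0.02,0,0,0,-1],
  [0,0,0,0,0,0,-1],
  [0,0,0,0,0,0,-1],
  [0,0,0,0,0,0,-1],
])

```text
clock: 12.52
tcp_pos: [0.5281, 0.0878, 0.1938]
orientation: [-0.578, 2.45, 0.216]
contact_force: [-0.6, 0.6, -3.0]
grip_width: 0.0136
gripper_force: 78.7
```

```bash
python3 -c "
from tgt import *
o=delta((.6449,.153,.112),.4605,.12);print(o['tcp_pos'],o['joints'])"
```

```text
turn/6deg [ 0.194 -0.576 -0.043] shift m [0.0265 0.0057 0.0303] F tool [2.  0.7 2.2] clock 12.5167 w 0.013552722363944393
[0.52809828 0.08784348 0.19380696] [ 0.15518576  0.12327172 -0.33412244  2.34403057 -1.14136387  0.17004105
  2.9573163 ]
```

```bash
cat > kin.py <<'E'
from h import R,np,least_squares
D=[([-1.42509784,.47776643,.02231693,1.55646115,-.01152614,1.10931487,-.08310838],[.16932,.65280,.23034],[-.39755,-3.116205,.002855]),
([-.60349289,.53894805,.44644221,1.3672757,-.23123075,1.28880338,1.50883395],[.70104,.16843,.29976],[.13482,-3.13717,.00281]),
([-.54897606,.56097016,.34905177,1.43847995,-.19893462,1.17548132,1.86219816],[.69971,.16950,.24317],[-.72234,3.05600,.00073]),
([.02138596,.47798127,.5154037,1.71243041,-.26938319,1.02207302,2.2894232],[.55977,-.30063,.20181],[-.13849,3.13828,.00041]),
([-.28348981,.08185637,.08367332,2.33917767,-.8443638,.23250576,2.62067441],[.52145,.09933,.19965],[-.6,2.498,.207]),
([.15518576,.12327172,-.33412244,2.34403057,-1.14136387,.17004105,2.9573163],[.52810,.08784,.19381],[-.578,2.45,.216])]
Rz=lambda a:R.from_euler("z",a).as_matrix(); Ry=lambda a:R.from_euler("y",a).as_matrix()
def fk(k,sg,q):
    h,L1,L2,L3,o1,o7,e1,e2=k; q=np.array(q)
    M=Rz(sg[0]*q[0]+o1); p=np.array([0,0,h]); M=M@Ry(q[1])@Rz(sg[1]*q[2]); p=p+M@[e1,0,L1]
    M=M@Ry(q[3]); p=p+M@[-e1,0,0]; M=M@Rz(sg[2]*q[4]); p=p+M@[e2,0,L2]; M=M@Ry(q[5])@Rz(sg[3]*q[6]+o7); return p+M@[0,0,L3],M
if __name__=="__main__":
    import itertools,json; best=[]
    for sg in itertools.product([1,-1],repeat=4):
        def f(k):
            out=[]
            for q,p,rv in D:
                P,M=fk(k,sg,q); out+=[*(P-p),*(.3*(R.from_matrix(M)*R.from_rotvec(rv).inv()).as_rotvec())]
            return out
        for o1 in(0,3.14):
          for o7 in(0,1.57,3.14,-1.57):
            s=least_squares(f,[.36,.42,.4,.35,o1,o7,0,0]); best.append((s.cost,sg,s.x.tolist()))
    best.sort(key=lambda b:b[0]); print(best[:2]); print(np.round(least_squares(f,best[0][2],max_nfev=1).cost,4)); json.dump(best[0],open("kin.json","w"))
E
python3 kin.py
```

```text
[(np.float64(0.0003250674754372959), (-1, -1, -1, -1), [0.24448448236721287, 0.5389863315764778, 0.4649994483949575, 0.2915498284454829, -0.08575072436635262, 1.490227894857292, 0.008748034146592854, -0.009589314866055233]), (np.float64(0.0003250674754372995), (-1, -1, -1, -1), [0.24448448135752207, 0.5389863291838254, 0.4649994480015523, 0.29154982599901663, -0.08575072304237924, 1.4902278961119049, 0.008748035267203408, -0.009589315086459998])]
0.0003
```

```bash
cat > ik.py <<'E'
from kin import *; import json
_,sg,k=json.load(open("kin.json"))
lo=np.array([-2.96,-.34,-1.41,.24,-1.37,.17,-2.96])+.03;hi=np.array([2.96,2.1,1.46,2.44,4.51,1.92,2.96])-.03
def ik(p,M,q0,w=1e-3):
    f=lambda q:np.r_[(lambda a:np.r_[(a[0]-p)*10,3*R.from_matrix(a[1]@M.T).as_rotvec()])(fk(k,sg,q)),w*(q-q0)]
    return least_squares(f,np.clip(q0,lo+.01,hi-.01),bounds=(lo,hi))
if __name__=="__main__":
    from tgt import M_t
    Mt,rx,ry,rz=M_t(.4605); rng=np.random.default_rng(0)
    for flip in(0,1):
      for h in(0,.06,.12):
       for g in(.078,.055,.1):
        M=Mt@(Rz(np.pi) if flip else np.eye(3)); p=np.array([.6449,.153,.112])+rz*h-g*rx; S=[]
        for _ in range(25):
            s=ik(p,M,rng.uniform(lo,hi),1e-4)
            if s.cost<1e-5: S.append((np.min(np.r_[s.x-lo,hi-s.x]),np.round(s.x,2)))
        S.sort(key=lambda t:-t[0]); print(flip,h,g,len(S),*[x for _,x in S[:2]])
E
python3 ik.py
```

```text
0 0 0.078 10 [ 0.49  0.65 -0.82  2.29  2.63  0.33 -0.63] [-0.21  0.48  0.01  2.29  3.8   0.37 -2.01]
0 0 0.055 11 [ 0.59  0.73 -1.    2.25  2.29  0.38 -0.25] [ 0.63  0.76 -1.05  2.26  2.24  0.42 -0.17]
0 0 0.1 11 [ 0.25  0.56 -0.51  2.33  3.19  0.33 -1.26] [ 0.43  0.63 -0.73  2.33  2.86  0.35 -0.86]
0 0.06 0.078 13 [ 0.68  0.55 -1.    2.36  2.45  0.27 -0.46] [-0.03  0.34 -0.16  2.36  3.88  0.28 -2.05]
0 0.06 0.055 10 [ 0.73  0.6  -1.1   2.32  2.16  0.3  -0.16] [-0.78  0.41  0.69  2.32  4.31  0.51 -2.61]
0 0.06 0.1 15 [ 0.47  0.45 -0.71  2.39  3.14  0.24 -1.19] [ 0.45  0.44 -0.69  2.39  3.18  0.24 -1.24]
0 0.12 0.078 12 [ 0.25  0.2  -0.42  2.41  4.2   0.2  -2.35] [ 0.25  0.2  -0.43  2.41  4.19  0.2  -2.34]
0 0.12 0.055 7 [ 0.99  0.56 -1.37  2.37  1.8   0.3   0.19] [ 0.99  0.57 -1.38  2.37  1.79  0.31  0.2 ]
0 0.12 0.1 0
1 0 0.078 10 [ 0.54  0.69 -0.9   2.29  2.52  0.36  2.65] [-0.84  0.64  0.79  2.3   4.14  0.7   0.6 ]
1 0 0.055 9 [-1.05  0.8   1.09  2.26  4.24  0.89  0.36] [-1.11  0.9   1.2   2.26  4.25  1.    0.3 ]
1 0 0.1 5 [ 0.49  0.66 -0.8   2.33  2.74  0.36  2.42] [-0.02  0.51 -0.2   2.33  3.57  0.37  1.42]
1 0.06 0.078 12 [-0.17  0.34  0.    2.36  3.98  0.32  0.97] [ 0.66  0.53 -0.97  2.35  2.52  0.25  2.6 ]
1 0.06 0.055 13 [-0.82  0.42  0.75  2.32  4.32  0.53  0.51] [-1.05  0.57  1.06  2.32  4.36  0.73  0.39]
1 0.06 0.1 9 [ 0.42  0.43 -0.66  2.39  3.24  0.25  1.84] [ 0.51  0.46 -0.76  2.39  3.03  0.25  2.06]
1 0.12 0.078 4 [ 0.12  0.19 -0.28  2.41  4.25  0.23  0.73] [-0.27  0.19  0.15  2.41  4.34  0.31  0.62]
1 0.12 0.055 9 [-0.11  0.18 -0.05  2.37  4.46  0.25  0.49] [ 0.11  0.18 -0.29  2.37  4.42  0.2   0.54]
1 0.12 0.1 0
```

```bash
cat > ik2.py <<'E'
from ik import *
from tgt import M_t
Mt,rx,ry,rz=M_t(.4605)
q0=np.array([-.4,.45,.3,1.7,-.25,.9,1.8])
for b in(10,15,20,25,30):
  M=Mt@R.from_euler("y",b,degrees=True).as_matrix()
  print(b,"toolz",np.round(M[:,2],2))
  for h in(0,.03,.06,.1):
    p=np.array([.6449,.153,.112])+rz*h-.075*rx
    s=ik(p,M,q0,1e-3); print("  ",h,round(s.cost*1e4,3),np.round(s.x,2))
E
python3 ik2.py
```

```text
10 toolz [ 0.45  0.22 -0.87]
   0 168.976 [-0.32  0.45  0.09  2.17 -1.19  0.2   2.93]
   0.03 80.208 [-0.29  0.38  0.08  2.22 -1.18  0.2   2.93]
   0.06 18.027 [-0.27  0.32  0.06  2.26 -1.16  0.2   2.93]
   0.1 0.013 [-0.16  0.23 -0.03  2.31 -1.    0.2   2.79]
15 toolz [ 0.38  0.19 -0.91]
   0 0.012 [-0.35  0.46  0.12  2.16 -1.06  0.2   2.8 ]
   0.03 0.009 [-0.29  0.39  0.06  2.2  -0.86  0.2   2.61]
   0.06 0.007 [-0.14  0.33 -0.09  2.23 -0.56  0.2   2.34]
   0.1 0.006 [-0.17  0.24 -0.03  2.26 -0.54  0.27  2.33]
20 toolz [ 0.31  0.15 -0.94]
   0 0.004 [-0.21  0.46 -0.05  2.12 -0.33  0.24  2.09]
   0.03 0.004 [-0.23  0.4  -0.02  2.15 -0.36  0.27  2.12]
   0.06 0.004 [-0.26  0.34  0.03  2.18 -0.38  0.31  2.15]
   0.1 0.004 [-0.31  0.25  0.11  2.21 -0.39  0.38  2.17]
25 toolz [ 0.23  0.12 -0.97]
   0 0.003 [-0.33  0.48  0.08  2.06 -0.31  0.36  2.05]
   0.03 0.003 [-0.34  0.42  0.11  2.09 -0.31  0.4   2.06]
   0.06 0.003 [-0.36  0.36  0.14  2.12 -0.31  0.43  2.06]
   0.1 0.002 [-0.39  0.28  0.18  2.15 -0.29  0.48  2.06]
30 toolz [ 0.16  0.08 -0.98]
   0 0.002 [-0.4   0.51  0.16  2.   -0.27  0.49  1.99]
   0.03 0.002 [-0.41  0.45  0.18  2.03 -0.26  0.51  1.99]
   0.06 0.002 [-0.42  0.39  0.2   2.06 -0.24  0.54  1.99]
   0.1 0.002 [-0.43  0.31  0.22  2.1  -0.22  0.59  1.98]
```

```bash
cat > goto.py <<'E'
from h import *
def goto(p,M):
    o=telemetry.get_obs(); C=R.from_rotvec(o["orientation"]).as_matrix()
    d=np.array(p)-o["tcp_pos"]
    print("turn",np.round(np.degrees(R.from_matrix(C.T@M).as_rotvec())/6,3),"shift before turn",np.round(C.T@d,4),"after turn",np.round(M.T@d,4),"dist",round(np.linalg.norm(d),3))
    print(" p",np.round(o["tcp_pos"],4),"q",np.round(o["joints"],2),"Fw",np.round(o["contact_force"],1),"t",o["clock"],"w",round(o["grip_width"],4)); return o
def down(yawx,tilt=0):  # tool x heading (deg) when pointing down; tilt about tool y (deg)
    a=np.radians(yawx); x=np.array([np.cos(a),np.sin(a),0]); z=np.array([0,0,-1.]); return np.c_[x,np.cross(z,x),z]@R.from_euler("y",tilt,degrees=True).as_matrix()
E
python3 -c "
from goto import *
goto((.515,-.30,.2),down(185))"
```

```text
turn [1.335 5.982 3.468] shift before turn [ 0.1429 -0.3398 -0.1216] after turn [ 0.0469 -0.3852 -0.0062] dist 0.388
 p [0.5281 0.0878 0.1938] q [ 0.16  0.12 -0.33  2.34 -1.14  0.17  2.96] Fw [-0.6  0.6 -3. ] t 12.5167 w 0.0136
```

Emit:
apply_moves([
  [0.167,0.748,0.434,0,0,0,-1],
  [0.167,0.748,0.434,0,0,0,-1],
  [0.167,0.748,0.434,0,0,0,-1],
  [0.167,0.748,0.434,0,0,0,-1],
  [0.167,0.748,0.434,0,0,0,-1],
  [0.167,0.748,0.434,0,0,0,-1],
  [0.167,0.748,0.434,0,0,0,-1],
  [0.167,0.748,0.434,0,0,0,-1],
])

```text
clock: 13.18
tcp_pos: [0.5265, 0.0992, 0.1938]
orientation: [-0.331, 2.924, 0.12]
contact_force: [-0.8, 1.2, -1.8]
grip_width: 0.0135
gripper_force: 78.6
```

Emit:
apply_moves([
  [0,0,0,0.0047,-0.0385,0,-1],
  [0,0,0,0.0047,-0.0385,0,-1],
  [0,0,0,0.0047,-0.0385,0,-1],
  [0,0,0,0.0047,-0.0385,0,-1],
  [0,0,0,0.0047,-0.0385,0,-1],
  [0,0,0,0.0047,-0.0385,0,-1],
  [0,0,0,0.0047,-0.0385,0,-1],
  [0,0,0,0.0047,-0.0385,0,-1],
])

```text
clock: 13.85
tcp_pos: [0.5618, -0.2096, 0.1662]
orientation: [-0.334, 2.922, 0.124]
contact_force: [1.0, 0.5, -1.1]
grip_width: 0.0129
gripper_force: 78.6
```

Emit:
apply_moves([
  [0,0,0,0.0047,-0.0385,0,-1],
  [0,0,0,0.0047,-0.0385,0,-1],
  [0,0,0,0,0,0.035,-1],
  [0,0,0,0,0,0.035,-1],
  [0,0,0,0,0,0.035,-1],
  [0,0,0,0,0,0.03,-1],
  [0,0,0,0,0,0,-1],
  [0,0,0,0,0,0,-1],
])

```text
clock: 14.52
tcp_pos: [0.5949, -0.2695, 0.0265]
orientation: [-0.335, 2.925, 0.128]
contact_force: [-0.0, -0.3, -1.7]
grip_width: 0.0132
gripper_force: 78.7
```

```bash
python3 -c "
from goto import *
goto((.515,-.30,.002),down(185))"
```

```text
turn [0.744 1.9   1.338] shift before turn [ 0.0879 -0.0127  0.0061] after turn [ 0.0823 -0.0234  0.0245] dist 0.089
 p [ 0.5949 -0.2695  0.0265] q [ 0.3   0.65  0.16  1.85 -0.5   0.58  2.63] Fw [-0.  -0.3 -1.7] t 14.5167 w 0.0132
```

Emit:
apply_moves([
  [0,0,0,0.03,0,-0.02,-1],
  [0,0,0,0.03,-0.01,0,-1],
  [0.186,0.475,0.335,0,0,0,-1],
  [0.186,0.475,0.335,0,0,0,-1],
  [0.186,0.475,0.335,0,0,0,-1],
  [0.186,0.475,0.335,0,0,0,-1],
  [0,0,0,0,0,0,-1],
  [0,0,0,0,0,0,-1],
])

```text
clock: 15.18
tcp_pos: [0.5389, -0.2957, 0.0371]
orientation: [-0.137, 3.13, -0.004]
contact_force: [-0.3, 0.9, -2.9]
grip_width: 0.0135
gripper_force: 78.8
```

```bash
python3 -c "
from goto import *
goto((.515,-.30,.002),down(185))"
```

```text
turn [-0.027  0.082  0.002] shift before turn [ 0.0245 -0.0021  0.0349] after turn [ 0.0242 -0.0022  0.0351] dist 0.043
 p [ 0.5389 -0.2957  0.0371] q [ 0.12  0.64  0.38  1.87 -0.36  0.69  2.37] Fw [-0.3  0.9 -2.9] t 15.1833 w 0.0135
```

Emit:
apply_moves([
  [0,0,0,0.01,0,0.015,-1],
  [0,0.08,0,0.01,-0.001,0.013,-1],
  [0,0,0,0,0,0.004,-1],
  [0,0,0,0,0,0.0035,-1],
  [0,0,0,0,0,0,-1],
  [0,0,0,0,0,0,-0.1],
  [0,0,0,0,0,0,-0.1],
  [0,0,0,0,0,0,-0.1],
])

```text
clock: 15.85
tcp_pos: [0.5175, -0.2996, -0.0001]
orientation: [0.13, -3.137, 0.002]
contact_force: [-0.7, -0.2, 0.1]
grip_width: 0.0386
gripper_force: 0.0
```

Emit:
apply_moves([
  [0,0,0,0,0,-0.02,-0.1],
  [0,0,0,0,0,-0.03,-0.1],
  [0,0.833,0,0,0,0,-0.1],
  [0,0.833,0,0,0,0,-0.1],
  [0,0.833,0,0,0,0,-0.1],
  [0,0.833,0,0,0,0,-0.1],
  [0,0.833,0,0,0,0,-0.1],
  [0,0,0,0,0,0,-0.1],
])

```text
clock: 16.52
tcp_pos: [0.5203, -0.2966, 0.0473]
orientation: [0.12, -2.697, 0.026]
contact_force: [0.8, 1.6, -2.0]
grip_width: 0.0385
gripper_force: 0.0
```

```bash
python3 -c "
from goto import *
goto((.519,-.2977,.006),down(185,25))"
```

```text
turn [-0.001 -0.056  0.016] shift before turn [-0.0164 -0.001   0.0379] after turn [-0.0162 -0.001   0.038 ] dist 0.041
 p [ 0.5203 -0.2966  0.0473] q [-0.01  0.84  0.51  1.6  -0.17  1.18  2.18] Fw [ 0.8  1.6 -2. ] t 16.5167 w 0.0385
```

Emit:
apply_moves([
  [0,-0.05,0,-0.0075,-0.0015,0.018,-0.1],
  [0,0,0,-0.0078,-0.0012,0.012,-0.1],
  [0,0,0,0,0,0.005,-0.1],
  [0,0,0,0,0,0.0035,-0.1],
  [0,0,0,0,0,0,-0.1],
  [0,0,0,0,0,0,-0.1],
  [0,0,0,0,0,0,-0.1],
  [0,0,0,0,0,0,-0.1],
])

```text
clock: 17.18
tcp_pos: [0.5155, -0.3021, 0.0089]
orientation: [0.112, -2.707, 0.026]
contact_force: [-0.5, 0.4, -0.3]
grip_width: 0.0383
gripper_force: 0.0
```

```bash
python3 -c "
from goto import *
goto((.518,-.2995,.006),down(185,25))"
```

```text
turn [ 0.007  0.034 -0.04 ] shift before turn [-0.0037  0.0024  0.0015] after turn [-0.0037  0.0023  0.0015] dist 0.005
 p [ 0.5155 -0.3021  0.0089] q [ 0.01  0.88  0.49  1.62 -0.19  1.11  2.19] Fw [-0.5  0.4 -0.3] t 17.1833 w 0.0383
```

Emit:
apply_moves([
  [0,0,-0.02,-0.0035,0.0018,0.002,-0.1],
  [0,0,0,0,0,0,-0.1],
  [0,0,0,0,0,0,-1],
  [0,0,0,0,0,0,-1],
  [0,0,0,0,0,0,-1],
  [0,0,0,0,0,0,-1],
  [0,0,0,0,0,0,-1],
  [0,0,0,0,0,0,-1],
], grip_force=100)

```text
clock: 17.85
tcp_pos: [0.5175, -0.2998, 0.0052]
orientation: [0.116, -2.706, 0.025]
contact_force: [0.3, 1.3, 5.1]
grip_width: 0.012
gripper_force: 98.2
```

```bash
python3 -c "
from goto import *
o=goto((.518,-.2995,.006),down(185,25));print(o['gripper_force'],o['orientation'])"
```

```text
turn [ 0.01   0.027 -0.016] shift before turn [-0.0001  0.0003 -0.0009] after turn [-0.0001  0.0003 -0.0009] dist 0.001
 p [ 0.5175 -0.2998  0.0052] q [ 0.01  0.89  0.49  1.61 -0.19  1.11  2.19] Fw [0.3 1.3 5.1] t 17.85 w 0.012
98.17001588526182 [ 0.1155515  -2.7058521   0.02516509]
```

Emit:
apply_moves([
  [0,0,0,0.008,0,-0.018,-1],
  [0,0,0,0.0169,0,-0.0362,-1],
  [0,0,0,0.0169,0,-0.0362,-1],
  [0,0,0,0.0169,0,-0.0362,-1],
  [0,0,0,0.0169,0,-0.0362,-1],
  [0,0,0,0.0169,0,-0.0362,-1],
  [0,0,0,0,0,0,-1],
  [0,0,0,0,0,0,-1],
])

```text
clock: 18.52
tcp_pos: [0.5177, -0.301, 0.2261]
orientation: [0.114, -2.71, 0.027]
contact_force: [0.0, -0.7, -2.7]
grip_width: 0.0115
gripper_force: 98.2
```

```bash
cat >> goto.py <<'E'
EYE=np.array([-.0729,0,-.0283]); YAW=.4605; PEG=np.array([.6449,.153,.112])
def rackgoal(h,dx=0,dy=0,yaw=YAW,eye=EYE,peg=PEG,tilt=25):
    rx,ry,rz=rackpts([0,0,yaw],np.eye(3))-np.array([0,0,.112])
    M=np.c_[-rx,ry,-rz]@R.from_euler("y",tilt,degrees=True).as_matrix()
    return peg+rz*h+rx*dx+ry*dy-M@eye, M
E
python3 - <<'E'
from goto import *
p,M=rackgoal(.12); print(p); o=goto(p,M)
for n in("wrist","top","side"): calibration(n)
C=R.from_rotvec(o["orientation"]).as_matrix(); p0=o["tcp_pos"]; po=(p0,o["orientation"])
# eye measurement: blob of spanner mask in top/side
ue=p0+C@EYE
for n in("top","side"):
    im=grab_frame(n);cv2.imwrite(f"pics/g_{n}.png",im)
    print(n,"pred eye",proj(n,ue),"vertical parallax ok")
    for d in silhouettes("spanner",n):
        v,u=np.nonzero(d["mask"])
        if len(u)<60 or np.hypot(np.mean(u)-proj(n,ue)[0,0],np.mean(v)-proj(n,ue)[0,1])>60: continue
        print(d["p"],d["extent"],"mask near eye",[ (int(u[k].min()),int(u[k].max()),int(v[k].min()),int(v[k].max())) for k in [np.hypot(u-proj(n,ue)[0,0],v-proj(n,ue)[0,1])<14] if k.any()])
E
```

```text
[0.51928135 0.09068415 0.15772172]
turn [ 0.29  -6.528 -3.65 ] shift before turn [-0.0597  0.3902  0.0471] after turn [-0.1518  0.3501  0.1115] dist 0.398
 p [ 0.5177 -0.301   0.2261] q [-0.04  0.63  0.58  1.51 -0.1   1.45  2.19] Fw [ 0.  -0.7 -2.7] t 18.5167 w 0.0115
top pred eye [[454.85227683 176.26185225]] vertical parallax ok
side pred eye [[400.02189558 254.85683978]] vertical parallax ok
0.89 [347.9, 266.4, 119.9, 35.3] mask near eye [(387, 405, 250, 263)]
```

Emit:
apply_moves([
  [0.036,-0.816,-0.456,0,0,0,-1],
  [0.036,-0.816,-0.456,0,0,0,-1],
  [0.036,-0.816,-0.456,0,0,0,-1],
  [0.036,-0.816,-0.456,0,0,0,-1],
  [0.036,-0.816,-0.456,0,0,0,-1],
  [0.036,-0.816,-0.456,0,0,0,-1],
  [0.036,-0.816,-0.456,0,0,0,-1],
  [0.036,-0.816,-0.456,0,0,0,-1],
])

```text
clock: 19.38
tcp_pos: [0.5161, -0.2994, 0.2231]
orientation: [-0.662, 2.811, 0.092]
contact_force: [0.1, 0.5, -2.0]
grip_width: 0.0116
gripper_force: 98.1
```

```bash
python3 - <<'E'
from goto import *
p,M=rackgoal(.12); o=goto(p,M)
E
```

```text
turn [ 0.04  -0.016  0.015] shift before turn [-0.154   0.3473  0.11  ] after turn [-0.1533  0.348   0.1088] dist 0.396
 p [ 0.5161 -0.2994  0.2231] q [ 0.24  0.31  0.37  1.88 -0.44  0.89  2.89] Fw [ 0.1  0.5 -2. ] t 19.3833 w 0.0116
```

Emit:
apply_moves([
  [0,0,0,-0.0153,0.0348,0.0109,-1],
  [0,0,0,-0.0153,0.0348,0.0109,-1],
  [0,0,0,-0.0153,0.0348,0.0109,-1],
  [0,0,0,-0.0153,0.0348,0.0109,-1],
  [0,0,0,-0.0153,0.0348,0.0109,-1],
  [0,0,0,-0.0153,0.0348,0.0109,-1],
  [0,0,0,-0.0153,0.0348,0.0109,-1],
  [0,0,0,-0.0153,0.0348,0.0109,-1],
])

```text
clock: 20.05
tcp_pos: [0.5174, 0.0137, 0.1706]
orientation: [-0.66, 2.816, 0.091]
contact_force: [1.5, -0.4, -2.0]
grip_width: 0.0116
gripper_force: 98.4
```

Emit:
apply_moves([
  [0,0,0,-0.0153,0.0348,0.0109,-1],
  [0,0,0,-0.0153,0.0348,0.0109,-1],
  [0,0,0,0,0,0,-1],
  [0,0,0,0,0,0,-1],
  [0,0,0,0,0,0,-1],
  [0,0,0,0,0,0,-1],
  [0,0,0,0,0,0,-1],
  [0,0,0,0,0,0,-1],
])

```text
clock: 20.72
tcp_pos: [0.5196, 0.0885, 0.1593]
orientation: [-0.655, 2.814, 0.09]
contact_force: [0.3, 0.4, -1.8]
grip_width: 0.0119
gripper_force: 98.5
```

```bash
python3 - <<'E'
from goto import *
p,M=rackgoal(.055); o=goto(p,M)
E
```

```text
turn [ 0.026 -0.034 -0.031] shift before turn [-0.0279  0.002   0.0605] after turn [-0.0277  0.0021  0.0606] dist 0.067
 p [0.5196 0.0885 0.1593] q [-0.44  0.22  0.21  2.17 -0.21  0.52  1.96] Fw [ 0.3  0.4 -1.8] t 20.7167 w 0.0119
```

Emit:
apply_moves([
  [0,0,0,-0.0093,0.0007,0.0202,-1],
  [0,0,0,-0.0093,0.0007,0.0202,-1],
  [0.026,-0.034,-0.03,-0.0093,0.0007,0.0202,-1],
  [0,0,0,0,0,0,-1],
  [0,0,0,0,0,0,-1],
  [0,0,0,0,0,0,-1],
  [0,0,0,0,0,0,-1],
  [0,0,0,0,0,0,-1],
])

```text
clock: 21.38
tcp_pos: [0.5566, 0.1105, 0.1089]
orientation: [-0.661, 2.807, 0.087]
contact_force: [0.6, 0.1, -0.8]
grip_width: 0.0118
gripper_force: 98.5
```

```bash
python3 - <<'E'
from goto import *
for n in("top","side"): calibration(n)
p,M=rackgoal(.055); o=goto(p,M)
C=R.from_rotvec(o["orientation"]).as_matrix(); ue=o["tcp_pos"]+C@EYE; np.save("hov.npy",np.r_[o["tcp_pos"],o["orientation"]])
a=grab_frame("top");b=grab_frame("side");cv2.imwrite("pics/k_top.png",a);cv2.imwrite("pics/k_side.png",b)
q=[.6435-.0010,.1557+.002,.4605]
tip=rackpts(q,[0,-.0056,.034]);
for n in("top","side"): print(n,"eye",proj(n,ue),"tip",proj(n,tip))
A=cv2.resize(a[140:220,160:226],None,fx=6,fy=6,interpolation=2); B=cv2.resize(b[135:215,320:386],None,fx=6,fy=6,interpolation=2)
cv2.imwrite("pics/kc.png",cv2.convertScaleAbs(np.hstack([A,B]),alpha=1.7,beta=10)); print(A.shape)
E
```

```text
turn [0.004 0.014 0.016] shift before turn [ 0.0007 -0.0012  0.0008] after turn [ 0.0007 -0.0012  0.0008] dist 0.002
 p [0.5566 0.1105 0.1089] q [-0.42  0.36  0.17  2.13 -0.28  0.42  2.  ] Fw [ 0.6  0.1 -0.8] t 21.3833 w 0.0118
top eye [[193.79910047 177.69695451]] tip [[194.18698021 172.92753333]]
side eye [[351.88231918 160.07366747]] tip [[356.89934455 165.85630485]]
(480, 396, 3)
```

View pics/kc.png

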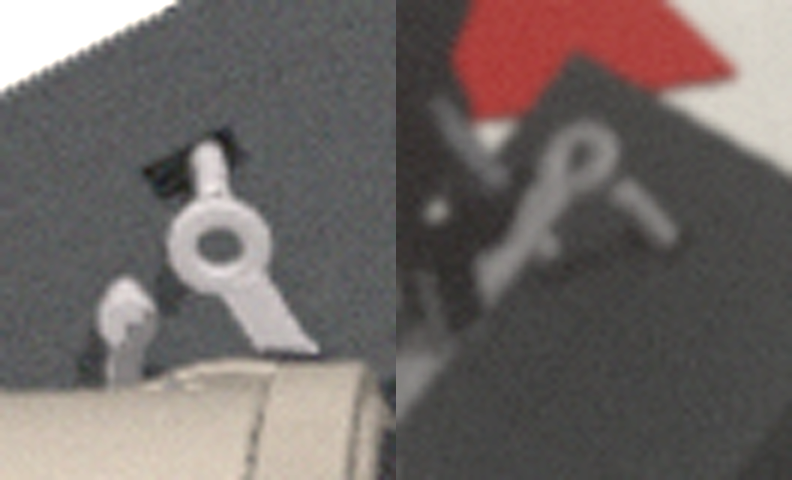

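Picture: the eye's hole is at top (196.7,180.5) and side (351.2,161.2). The peg tip is at top (196,173.5) and side (358.3,166.3). I triangulate both from the same cameras so the bias cancels.

```bash
python3 - <<'E'
from goto import *
for n in("top","side"): calibration(n)
E,e1=tri([("top",np.array([196.7,180.5]),None),("side",np.array([351.2,161.2]),None)],(.6,.13,.15))
T,e2=tri([("top",np.array([196,173.5]),None),("side",np.array([358.3,166.3]),None)],(.6,.13,.15))
h=np.load("hov.npy"); C=R.from_rotvec(h[3:]).as_matrix(); ue=h[:3]+C@EYE
rx,ry,rz=rackpts([0,0,YAW],np.eye(3))-np.array([0,0,.112]); Q=np.array([rx,ry,rz])
print("E",E,e1,"T",T,e2); print("E-T rack mm",Q@(E-T)*1e3); print("E cam vs robot (rack mm)",Q@(E-ue)*1e3,"T vs assumed tip",Q@(T-(PEG+.034*rz))*1e3)
E
```

```text
E [0.60903889 0.13340249 0.15521892] 0.6846472837087845 T [0.62568214 0.13951083 0.13832504] 0.9425462424894135
E-T rack mm [-2.64163235  1.92416265 24.26997922]
E cam vs robot (rack mm) [-4.51060936 -2.89087233  3.8257328 ] T vs assumed tip [-0.85884915 -3.54366585  1.0855639 ]
```

Emit:
apply_moves([
  [0,0,0,-0.0029,-0.0006,0.0042,-1],
  [0,0,0,-0.0029,-0.0006,0.0042,-1],
  [0,0,0,-0.0029,-0.0007,0.0041,-1],
  [0,0,0,0,0,0,-1],
  [0,0,0,0,0,0,-1],
  [0,0,0,0,0,0,-1],
  [0,0,0,0,0,0,-1],
  [0,0,0,0,0,0,-1],
])

```text
clock: 22.15
tcp_pos: [0.5677, 0.1145, 0.0981]
orientation: [-0.662, 2.808, 0.087]
contact_force: [-0.1, -0.5, -1.6]
grip_width: 0.0115
gripper_force: 98.5
```

```bash
cat >> goto.py <<'E'
def rep():  # pose of tool relative to hover in rack axes, mm; force in rack axes
    rx,ry,rz=rackpts([0,0,YAW],np.eye(3))-np.array([0,0,.112]); Q=np.array([rx,ry,rz])
    o=telemetry.get_obs(); h=np.load("hov.npy")
    print("d rack mm",np.round(Q@(o["tcp_pos"]-h[:3])*1e3,1),"F rack",np.round(Q@o["contact_force"],1),"turn",np.round(np.degrees((R.from_rotvec(h[3:]).inv()*R.from_rotvec(o["orientation"])).as_rotvec()),2),"t",o["clock"],"w",o["grip_width"],"q",np.round(o["joints"][[5,6]],2))
E
python3 - <<'E'
from goto import *
rep()
a=grab_frame("top");b=grab_frame("side");cv2.imwrite("pics/l_top.png",a);cv2.imwrite("pics/l_side.png",b)
# hole centre: dark blob enclosed by bright ring
for n,im,(u,v) in(("top",a,(196,176)),("side",b,(356,165))):
    u0,v0=u-14,v-14; g=cv2.resize(cv2.cvtColor(im,6)[v0:v0+28,u0:u0+28],None,fx=8,fy=8,interpolation=cv2.INTER_CUBIC)
    t,m=cv2.threshold(cv2.GaussianBlur(g,(0,0),3),0,255,cv2.THRESH_BINARY+cv2.THRESH_OTSU)
    cs,hi=cv2.findContours(m,cv2.RETR_CCOMP,2)
    for c,hh in zip(cs,hi[0]):
        if cv2.contourArea(c)>200:
            x=cv2.moments(c); print(n,"hole" if hh[3]>=0 else "outer",cv2.contourArea(c)/64,u0+(x["m10"]/x["m00"])/8-.44,v0+(x["m01"]/x["m00"])/8-.44)
E
```

```text
d rack mm [  2.   -1.4 -15.8] F rack [-1.3 -0.4 -1. ] turn [-0.02  0.07 -0.04] t 22.15 w 0.011476289774668106 q [0.41 2.01]
top outer 304.9375 197.1340962543554 177.25011110541777
top hole 34.3828125 195.61471294402787 175.66793001590548
side outer 208.328125 354.059137478437 167.69015950398762
side hole 9.7109375 354.6417913649772 164.11544381871815
side outer 18.5703125 366.9230451549572 152.21330949375965
```

```bash
python3 - <<'E'
from goto import *
for n in("top","side"): calibration(n)
rx,ry,rz=rackpts([0,0,YAW],np.eye(3))-np.array([0,0,.112]); Q=np.array([rx,ry,rz])
f=lambda a,b:tri([("top",np.array(a),None),("side",np.array(b),None)],(.6,.13,.15))[0]
T=f([196,173.5],[358.3,166.3])
E=f([195.61,175.67],[354.64,164.12]);print(Q@(E-T)*1e3)
# same detector on the earlier frame for bias
for n,(u,v) in(("top",(197,180)),("side",(351,161))):
    im=cv2.imread(f"pics/k_{n}.png");u0,v0=u-14,v-14; g=cv2.resize(cv2.cvtColor(im,6)[v0:v0+28,u0:u0+28],None,fx=8,fy=8,interpolation=cv2.INTER_CUBIC)
    t,m=cv2.threshold(cv2.GaussianBlur(g,(0,0),3),0,255,cv2.THRESH_BINARY+cv2.THRESH_OTSU)
    cs,hi=cv2.findContours(m,cv2.RETR_CCOMP,2)
    for c,hh in zip(cs,hi[0]):
        if cv2.contourArea(c)>200 and hh[3]>=0:
            x=cv2.moments(c); print(n,cv2.contourArea(c)/64,u0+(x["m10"]/x["m00"])/8-.44,v0+(x["m01"]/x["m00"])/8-.44)
E
```

```text
[-0.60179431  1.91852756  9.36384654]
top 36.828125 196.1686391599491 180.45250989958987
side 11.0390625 350.1649481009672 160.5853302665723
```

Emit:
apply_moves([
  [0,0,0,-0.0008,-0.0002,0.0016,-1],
  [0,0,0,-0.0009,-0.0002,0.0015,-1],
  [0,0,0,-0.0008,0,0.0016,-1],
  [0,0,0,-0.0008,0,0.0015,-1],
  [0,0,0,0,0,0,-1],
  [0,0,0,0,0,0,-1],
  [0,0,0,0,0,0,-1],
  [0,0,0,0,0,0,-1],
])

```text
clock: 22.92
tcp_pos: [0.5723, 0.1163, 0.0929]
orientation: [-0.662, 2.808, 0.087]
contact_force: [-1.0, 1.1, -0.9]
grip_width: 0.0119
gripper_force: 98.5
```

```bash
python3 -c "
from goto import *
rep()"
```

```text
d rack mm [  2.4  -1.8 -22.9] F rack [-0.9  1.4 -0.5] turn [-0.02  0.07 -0.04] t 22.9167 w 0.011903705934475019 q [0.4  2.02]
```

Emit:
apply_moves([
  [0,0,0,-0.0004,0,0.0009,-1],
  [0,0,0,-0.0004,0,0.0009,-1],
  [0,0,0,-0.0005,0,0.0009,-1],
  [0,0,0,0,0,0,-1],
  [0,0,0,0,0,0,-1],
  [0,0,0,0,0,0,-1],
  [0,0,0,0,0,0,-1],
  [0,0,0,0,0,0,-1],
])

```text
clock: 23.58
tcp_pos: [0.5741, 0.1172, 0.0907]
orientation: [-0.662, 2.808, 0.088]
contact_force: [-0.3, -0.6, -2.4]
grip_width: 0.0117
gripper_force: 98.5
```

```bash
python3 -c "
from goto import *
rep()"
```

```text
d rack mm [  2.5  -1.7 -25.9] F rack [-2.  -0.5 -1.5] turn [-0.02  0.07 -0.05] t 23.5833 w 0.011661542128354576 q [0.4  2.02]
```

Emit:
apply_moves([
  [0,0,0,-0.0004,0,0.0009,-1],
  [0,0,0,-0.0004,0,0.0009,-1],
  [0,0,0,-0.0004,0,0.0009,-1],
  [0,0,0,-0.0005,0,0.0009,-1],
  [0,0,0,0,0,0,-1],
  [0,0,0,0,0,0,-1],
  [0,0,0,0,0,0,-1],
  [0,0,0,0,0,0,-1],
])

```text
clock: 24.25
tcp_pos: [0.5763, 0.1183, 0.0876]
orientation: [-0.662, 2.808, 0.087]
contact_force: [0.3, 0.2, -1.6]
grip_width: 0.0118
gripper_force: 98.5
```

```bash
python3 -c "
from goto import *
rep()"
```

```text
d rack mm [  2.5  -1.7 -29.9] F rack [-0.8  0.1 -1.4] turn [-0.02  0.08 -0.05] t 24.25 w 0.011797992476686583 q [0.39 2.02]
```

Next a lateral probe, to confirm the peg is in the eye and to centre on it.

Emit:
apply_moves([
  [0,0,0,0,0.0015,0,-1],
  [0,0,0,0,0.0015,0,-1],
  [0,0,0,0,0,0,-1],
  [0,0,0,0,0,0,-1],
  [0,0,0,0,0,0,-1],
  [0,0,0,0,0,0,-1],
  [0,0,0,0,0,0,-1],
  [0,0,0,0,0,0,-1],
])

```text
clock: 24.92
tcp_pos: [0.5752, 0.1208, 0.0877]
orientation: [-0.661, 2.808, 0.087]
contact_force: [1.3, -1.6, -1.2]
grip_width: 0.0115
gripper_force: 98.5
```

```bash
python3 -c "
from goto import *
rep()"
```

```text
d rack mm [  2.6   0.9 -29.9] F rack [-0.4 -2.1 -1.2] turn [-0.    0.06 -0.02] t 24.9167 w 0.011486958355114131 q [0.39 2.01]
```

Emit:
apply_moves([
  [0,0,0,0,-0.003,0,-1],
  [0,0,0,0,-0.003,0,-1],
  [0,0,0,0,0,0,-1],
  [0,0,0,0,0,0,-1],
  [0,0,0,0,0,0,-1],
  [0,0,0,0,0,0,-1],
  [0,0,0,0,0,0,-1],
  [0,0,0,0,0,0,-1],
])

```text
clock: 25.58
tcp_pos: [0.5775, 0.116, 0.0876]
orientation: [-0.663, 2.808, 0.088]
contact_force: [-0.8, 1.6, -1.9]
grip_width: 0.0122
gripper_force: 98.6
```

```bash
python3 -c "
from goto import *
rep()"
```

```text
d rack mm [  2.5  -4.3 -29.9] F rack [-1.2  1.7 -1.5] turn [-0.05  0.08 -0.08] t 25.5833 w 0.012222408649005331 q [0.39 2.02]
```

Forces of -2.1 and +1.7 N on either side of the middle: the peg is in the eye and centred. Lowering it.

Emit:
apply_moves([
  [0,0,0,0,0.003,0,-1],
  [0,0,0,0,0,0,-1],
  [0,0,0,-0.0013,0,0.0027,-1],
  [0,0,0,-0.0013,0,0.0027,-1],
  [0,0,0,-0.0013,0,0.0027,-1],
  [0,0,0,-0.0012,0,0.0027,-1],
  [0,0,0,0,0,0,-1],
  [0,0,0,0,0,0,-1],
])

```text
clock: 26.25
tcp_pos: [0.5832, 0.1218, 0.0781]
orientation: [-0.662, 2.809, 0.087]
contact_force: [0.2, -0.2, -1.0]
grip_width: 0.0115
gripper_force: 98.5
```

```bash
python3 -c "
from goto import *
rep()"
```

```text
d rack mm [  2.3  -1.7 -42.1] F rack [-0.6 -0.3 -0.9] turn [-0.03  0.1  -0.04] t 26.25 w 0.011520272522819541 q [0.38 2.02]
```

Emit:
apply_moves([
  [0,0,0,-0.0008,0,0.0018,-1],
  [0,0,0,-0.0008,0,0.0018,-1],
  [0,0,0,-0.0009,0,0.0018,-1],
  [0,0,0,-0.0008,0,0.0018,-1],
  [0,0,0,0,0,0,-1],
  [0,0,0,0,0,0,-1],
  [0,0,0,0,0,0,-1],
  [0,0,0,0,0,0,-1],
])

```text
clock: 26.92
tcp_pos: [0.5878, 0.124, 0.0725]
orientation: [-0.662, 2.808, 0.087]
contact_force: [0.6, 1.0, -1.4]
grip_width: 0.0115
gripper_force: 98.5
```

```bash
python3 -c "
from goto import *
rep()"
```

```text
d rack mm [  2.6  -1.7 -49.7] F rack [-0.1  0.7 -1.7] turn [-0.02  0.07 -0.04] t 26.9167 w 0.01154361524861739 q [0.37 2.02]
```

Emit:
apply_moves([
  [0,0,0,-0.0006,0,0.0012,-1],
  [0,0,0,-0.0006,0,0.0012,-1],
  [0,0,0,-0.0005,0,0.0012,-1],
  [0,0,0,0,0,0,-1],
  [0,0,0,0,0,0,-1],
  [0,0,0,0,0,0,-1],
  [0,0,0,0,0,0,-1],
  [0,0,0,0,0,0,-1],
])

```text
clock: 27.58
tcp_pos: [0.5901, 0.1252, 0.0694]
orientation: [-0.662, 2.808, 0.088]
contact_force: [-0.5, -0.7, -1.9]
grip_width: 0.0117
gripper_force: 98.5
```

```bash
python3 -c "
from goto import *
rep()"
```

```text
d rack mm [  2.6  -1.7 -53.7] F rack [-1.8 -0.4 -1. ] turn [-0.02  0.07 -0.04] t 27.5833 w 0.0117012335189456 q [0.37 2.02]
```

Emit:
apply_moves([
  [0,0,0,-0.0004,0,0.0009,-1],
  [0,0,0,-0.0002,0,0.0004,-1],
  [0,0,0,0,0,0,-1],
  [0,0,0,0,0,0,-1],
  [0,0,0,0,0,0,-1],
  [0,0,0,0,0,0,-1],
  [0,0,0,0,0,0,-1],
  [0,0,0,0,0,0,-1],
])

```text
clock: 28.25
tcp_pos: [0.5909, 0.1256, 0.0683]
orientation: [-0.662, 2.808, 0.087]
contact_force: [0.8, -0.2, -1.0]
grip_width: 0.0118
gripper_force: 98.5
```

```bash
python3 -c "
from goto import *
rep()"
```

```text
d rack mm [  2.5  -1.7 -55.1] F rack [-0.1 -0.5 -1.2] turn [-0.02  0.08 -0.04] t 28.25 w 0.011803913946537055 q [0.37 2.03]
```

Not home yet, so small steps of about 1 mm.

Emit:
apply_moves([
  [0,0,0,-0.0004,0,0.0009,-1],
  [0,0,0,0,0,0,-1],
  [0,0,0,0,0,0,-1],
  [0,0,0,0,0,0,-1],
  [0,0,0,0,0,0,-1],
  [0,0,0,0,0,0,-1],
  [0,0,0,0,0,0,-1],
  [0,0,0,0,0,0,-1],
])

```text
clock: 28.92
tcp_pos: [0.5911, 0.1257, 0.0679]
orientation: [-0.662, 2.809, 0.088]
contact_force: [-4.5, -1.1, 4.7]
grip_width: 0.0115
gripper_force: 99.6
```

Emit:
apply_moves([
  [0,0,0,-0.0004,0,0.0009,-1],
  [0,0,0,0,0,0,-1],
  [0,0,0,0,0,0,-1],
  [0,0,0,0,0,0,-1],
  [0,0,0,0,0,0,-1],
  [0,0,0,0,0,0,-1],
  [0,0,0,0,0,0,-1],
  [0,0,0,0,0,0,-1],
])

```text
clock: 29.58
tcp_pos: [0.5912, 0.1257, 0.0678]
orientation: [-0.662, 2.809, 0.088]
contact_force: [-10.3, -3.4, 15.9]
grip_width: 0.0118
gripper_force: 101.3
```

```bash
python3 -c "
from goto import *
rep()"
```

```text
d rack mm [  2.5  -1.7 -55.7] F rack [ 2.   1.5 19.1] turn [-0.06  0.12 -0.02] t 29.5833 w 0.011781857389870741 q [0.37 2.03]
```

Home at 19 N. I relax the press, release and retreat square to the board.

Emit:
apply_moves([
  [0,0,0,0.0003,0,-0.0006,-1],
  [0,0,0,0,0,0,-0.2],
  [0,0,0,0,0,0,-0.2],
  [0,0,0,0,0,0,-0.2],
  [0,0,0,0,0,0,-0.2],
  [0,0,0,0.004,0,-0.009,-0.2],
  [0,0,0,0.008,0,-0.018,-0.2],
  [0,0,0,0.013,0,-0.027,-0.2],
])

```text
clock: 30.25
tcp_pos: [0.5569, 0.1092, 0.1123]
orientation: [-0.664, 2.81, 0.087]
contact_force: [-0.0, -0.1, 1.0]
grip_width: 0.034
gripper_force: 0.0
```

```bash
python3 - <<'E'
from goto import *
for n in("top","side"): calibration(n)
rep()
rx,ry,rz=rackpts([0,0,YAW],np.eye(3))-np.array([0,0,.112])
base=np.array([.62568,.13951,.13833])-.034*rz; print("cam-frame peg base",base)
for n in("top","side"):
    im=grab_frame(n);cv2.imwrite(f"pics/m_{n}.png",im)
    print(n,[(round(d["p"],2),np.round(d["extent"])) for d in silhouettes("spanner",n)])
    print(" pred eye",proj(n,base+.006*rz),"origin",proj(n,base-.076*rx+.009*rz),"hook",proj(n,base-.157*rx+.006*rz))
    print(" keeper",[(round(d["p"],2),np.round(d["extent"])) for d in silhouettes("keeper",n)])
E
```

```text
d rack mm [ 1.9 -1.3  2.9] F rack [ 0.6 -0.1  0.8] turn [-0.05  0.19 -0.09] t 30.25 w 0.03403955612961403 q [0.43 2.  ]
cam-frame peg base [0.64525818 0.14922218 0.11228449]
top [(0.85, array([382., 339.,  39.,  82.])), (0.74, array([217., 191.,  56.,  62.])), (0.65, array([235., 330.,  44.,  23.])), (0.6, array([478., 150.,  53.,  76.]))]
 pred eye [[195.10560762 166.69823664]] origin [[215.55818248 200.03991976]] hook [[234.94969732 230.7907698 ]]
 keeper [(0.51, array([181., 197.,  10.,  12.])), (0.41, array([215., 191.,  57.,  64.]))]
side [(0.85, array([221., 337.,  92.,  26.])), (0.74, array([222., 230.,  36.,  42.])), (0.7, array([470., 407., 114.,  57.])), (0.58, array([342., 201.,  61.,  62.]))]
 pred eye [[363.52328442 172.95099122]] origin [[341.20417343 199.52673749]] hook [[318.85105036 229.15108305]]
 keeper [(0.47, array([317., 181.,   9.,   8.]))]
```

```bash
cat >> goto.py <<'E'
def rtcp(x,y,z,tilt=25):  # TCP at rack coords (mm), robot frame
    rx,ry,rz=rackpts([0,0,YAW],np.eye(3))-np.array([0,0,.112])
    M=np.c_[-rx,ry,-rz]@R.from_euler("y",tilt,degrees=True).as_matrix()
    return PEG+.0035*ry+(rx*x+ry*y+rz*z)/1e3, M
def arc(th,z): return rtcp(-28-60*np.sin(th)-4,40-60*np.cos(th),z)
def here():
    o=telemetry.get_obs(); rx,ry,rz=rackpts([0,0,YAW],np.eye(3))-np.array([0,0,.112]); Q=np.array([rx,ry,rz])
    print("TCP rack mm",np.round(Q@(o["tcp_pos"]-PEG-.0035*ry)*1e3,1),"F",np.round(Q@o["contact_force"],1))
E
python3 - <<'E'
from goto import *
here(); goto(*arc(2.17,70)); goto(*arc(2.17,25))
from ik import ik,fk
q0=telemetry.get_obs()["joints"]
for th,z in((2.17,70),(2.17,25),(1.57,25),(.8,25),(0,25)):
    s=ik(*arc(th,z),q0); print(th,z,s.cost,np.round(s.x,2)); q0=s.x
E
```

```text
TCP rack mm [-74.3  -3.9  63.3] F [0.9 0.4 0.6]
turn [0.01  0.004 0.027] shift before turn [ 0.0092  0.0778 -0.0029] after turn [ 0.0094  0.0777 -0.003 ] dist 0.078
 p [0.5577 0.1093 0.1127] q [-0.42  0.35  0.18  2.12 -0.27  0.43  2.  ] Fw [0.2 0.5 1. ] t 30.55 w 0.034
turn [0.01  0.004 0.027] shift before turn [-0.0098  0.0777  0.0379] after turn [-0.0096  0.0777  0.0378] dist 0.087
 p [0.5577 0.1093 0.1127] q [-0.42  0.35  0.18  2.12 -0.27  0.43  2.  ] Fw [0.2 0.5 1. ] t 30.55 w 0.034
2.17 70 2.037315751008118e-08 [-0.55  0.32  0.18  2.18 -0.25  0.4   1.87]
2.17 25 8.672402014498617e-09 [-0.53  0.41  0.15  2.14 -0.29  0.35  1.89]
1.57 25 9.981713819379228e-09 [-0.43  0.42  0.11  2.15 -0.31  0.33  1.98]
0.8 25 8.932293117622538e-09 [-0.35  0.43  0.1   2.09 -0.31  0.39  2.05]
0 25 1.0726645066976571e-08 [-0.35  0.44  0.13  1.99 -0.28  0.49  2.03]
```

Emit:
apply_moves([
  [0,0,0,0.0031,0,-0.003,0],
  [0,0,0,0.0031,0.026,0,0],
  [0,0,0.027,0.0031,0.026,0,0],
  [0,0,0,0,0.0258,0,0],
  [0,0,0,0,0,0,0],
  [0,0,0,0,0,0,0],
  [0,0,0,0,0,0,0],
  [0,0,0,0,0,0,0],
])

```text
clock: 31.22
tcp_pos: [0.5146, 0.1731, 0.1132]
orientation: [-0.656, 2.81, 0.087]
contact_force: [0.3, -0.3, 0.6]
grip_width: 0.0426
gripper_force: 0.0
```

```bash
python3 - <<'E'
from goto import *
for n in("top","side","wrist"): calibration(n)
here(); o=goto(*arc(2.17,25)); po=(o["tcp_pos"],o["orientation"]); C=R.from_rotvec(po[1]).as_matrix()
rx,ry,rz=rackpts([0,0,YAW],np.eye(3))-np.array([0,0,.112])
kn=PEG+.0035*ry+rx*-.0775+ry*.0739+rz*.0455
im=grab_frame("wrist");cv2.imwrite("pics/n_w.png",im)
print("pred knob wrist",proj("wrist",kn,po))
for t in("keeper_knob","keeper"): print(t,[(round(d["p"],2),np.round(d["extent"])) for d in silhouettes(t,"wrist")])
g=cv2.cvtColor(im,6); x,y=proj("wrist",kn,po)[0].astype(int); print(g[max(0,y-40):y+44:6, x-60:x+64:6])
E
```

```text
TCP rack mm [-81.8  72.4  70.3] F [ 0.5 -0.4  0.3]
turn [ 0.    -0.001 -0.016] shift before turn [-0.0194  0.0014  0.0409] after turn [-0.0194  0.0014  0.0409] dist 0.045
 p [0.5146 0.1731 0.1132] q [-0.63  0.31  0.23  2.18 -0.21  0.4   1.79] Fw [ 0.3 -0.3  0.6] t 31.2167 w 0.0426
pred knob wrist [[329.02738643 316.56318292]]
keeper_knob [(0.86, array([298., 355.,  75., 111.])), (0.2, array([206., 315.,  75., 264.]))]
keeper [(0.71, array([299., 356.,  78., 108.]))]
[[ 72  69  69  70  69  70  72  73  71  74  75  73  73  48  50 160 146 148
  152 143 147]
 [ 68  67  69  70  70  71  72  73  70  74  71  71  53  49  50 162 152 153
  148 152 157]
 [ 70  69  67  67  68  72  69  72  74  74  72  74  52  47  50 170 151 155
  149 147 149]
 [ 28  71  70  69  72  75  76  72  77  74  75  51  49  47  76 163 144 156
   56  87 112]
 [ 16  67  67  72  67  73  71  73  73  78  48  47  51  51  71 146 151 137
   30  87  81]
 [ 24  65  69  65  67  70  68  68  86 155 153  43  52  67  67 135 148 129
   18  86  84]
 [ 17  66  64  66  69  69  70  71 158 157 154 111  72  71  72 137 146 114
   10  71  83]
 [ 19  71  68  74  75  69  72 155 161 159 158 123  71  75  70 126 152  80
   25  22  83]
 [ 29  71  68  74  73  71  79 155 160 163 166  71  73  71  71 131 144  33
   23  13  84]
 [ 18  74  70  71  73  71 157 155 158  41  48  70  74  72  70 133 151  25
   23  21  92]
 [ 17  70  69  70  72 153 153 155 143  47  72  73  72  72  69 205 211   3
   33  22  17]
 [ 23  71  67  72  88 153 152 164  49  68  71  69  66  68  66 216 211 200
   30  21  23]
 [ 18  72  71  73 159 156 158  42  46  72  67  70  69  72  70 236 212 221
   30  11  27]
 [ 33  69  74 157 151 155 133  49  46  71  71  73  72  69  67 229 210 211
   33  15  17]]
```

Emit:
apply_moves([
  [0,0,0,-0.0048,0,0.0102,0],
  [0,0,0,-0.0048,0,0.0102,0],
  [0,0,0,-0.0048,0,0.0102,0],
  [0,0,0,-0.005,0,0.0102,0],
  [0,0,0,0,0,0,0],
  [0,0,0,0,0,0,0],
  [0,0,0,0,0,0,0],
  [0,0,0,0,0,0,0],
])

```text
clock: 32.03
tcp_pos: [0.5402, 0.187, 0.0793]
orientation: [-0.658, 2.809, 0.088]
contact_force: [0.3, -1.0, 0.3]
grip_width: 0.0426
gripper_force: 0.0
```

```bash
python3 - <<'E'
from goto import *
here()
E
```

```text
TCP rack mm [-81.3  73.5  25.5] F [ 0.1 -1.1  0.4]
```

Emit:
apply_moves([
  [0,0,0,0,0,0,-1],
  [0,0,0,0,0,0,-1],
  [0,0,0,0,0,0,-1],
  [0,0,0,0,0,0,-1],
  [0,0,0,0,0,0,-1],
  [0,0,0,0,0,0,-1],
  [0,0,0,0,0,0,-1],
  [0,0,0,0,0,0,-1],
], grip_force=25)

```text
clock: 32.7
tcp_pos: [0.5403, 0.1873, 0.0792]
orientation: [-0.658, 2.809, 0.088]
contact_force: [-2.6, -0.2, 5.2]
grip_width: 0.0108
gripper_force: 25.2
```

```bash
python3 - <<'E'
from goto import *
here()
def v(th): return np.array([-28-60*np.sin(th),40-60*np.cos(th)])
ths=np.linspace(2.17,0,17)
c,s=np.cos(np.radians(25)),np.sin(np.radians(25))
for a,b in zip(ths,ths[1:]):
    d=(v(b)-v(a))/1e3; print(round(b,2),"tool",np.round([-d[0]*c,d[1],-d[0]*s],4))
E
```

```text
TCP rack mm [-81.2  73.7  25.3] F [1.5 1.  5.5]
2.03 tool [ 0.0037 -0.007   0.0017]
1.9 tool [ 0.0028 -0.0075  0.0013]
1.76 tool [ 0.0019 -0.0079  0.0009]
1.63 tool [ 0.0009 -0.0081  0.0004]
1.49 tool [-0.0001 -0.0081 -0.    ]
1.36 tool [-0.0011 -0.008  -0.0005]
1.22 tool [-0.0021 -0.0078 -0.001 ]
1.08 tool [-0.003  -0.0074 -0.0014]
0.95 tool [-0.0039 -0.0069 -0.0018]
0.81 tool [-0.0047 -0.0063 -0.0022]
0.68 tool [-0.0054 -0.0055 -0.0025]
0.54 tool [-0.006  -0.0047 -0.0028]
0.41 tool [-0.0066 -0.0037 -0.0031]
0.27 tool [-0.0069 -0.0027 -0.0032]
0.14 tool [-0.0072 -0.0016 -0.0034]
0.0 tool [-0.0074 -0.0006 -0.0034]
```

Knob gripped. Swinging it along the arc.

Emit:
apply_moves([
  [0,0,0,0.0037,-0.007,0.0017,-1],
  [0,0,0,0.0028,-0.0075,0.0013,-1],
  [0,0,0,0.0019,-0.0079,0.0009,-1],
  [0,0,0,0.0009,-0.0081,0.0004,-1],
  [0,0,0,-0.0001,-0.0081,0,-1],
  [0,0,0,-0.0011,-0.008,-0.0005,-1],
  [0,0,0,-0.0021,-0.0078,-0.001,-1],
  [0,0,0,-0.003,-0.0074,-0.0014,-1],
])

```text
clock: 33.37
tcp_pos: [0.5635, 0.1293, 0.0752]
orientation: [-0.659, 2.814, 0.088]
contact_force: [-5.2, -0.2, -3.2]
grip_width: 0.011
gripper_force: 25.9
```

```bash
python3 - <<'E'
from goto import *
here(); o=goto(*arc(1.08,25)); print(o["grip_width"],o["gripper_force"])
E
```

```text
TCP rack mm [-87.6  11.4  25.5] F [-5.6  2.1  0.6]
turn [ 0.015 -0.046 -0.005] shift before turn [-0.0026  0.0003 -0.0007] after turn [-0.0026  0.0003 -0.0007] dist 0.003
 p [0.5635 0.1293 0.0752] q [-0.42  0.43  0.13  2.11 -0.27  0.36  1.97] Fw [-5.2 -0.2 -3.2] t 33.3667 w 0.011
0.010992367822398416 25.942786037921906
```

Emit:
apply_moves([
  [0,0,0,-0.0039,-0.0069,-0.0018,-1],
  [0,0,0,-0.0047,-0.0063,-0.0022,-1],
  [0,0,0,-0.0054,-0.0055,-0.0025,-1],
  [0,0,0,-0.006,-0.0047,-0.0028,-1],
  [0,0,0,-0.0066,-0.0037,-0.0031,-1],
  [0,0,0,-0.0069,-0.0027,-0.0032,-1],
  [0,0,0,-0.0072,-0.0016,-0.0034,-1],
  [0,0,0,0,0,0,-1],
])

```text
clock: 34.03
tcp_pos: [0.6126, 0.1194, 0.1077]
orientation: [-0.659, 2.805, 0.089]
contact_force: [-4.3, 2.8, 5.1]
grip_width: 0.0111
gripper_force: 25.4
```

```bash
python3 - <<'E'
from goto import *
here(); o=goto(*arc(0,25)); print(o["grip_width"],o["gripper_force"])
E
```

```text
TCP rack mm [-36.3 -19.2  24.9] F [1.2 4.4 5.6]
turn [0.009 0.039 0.006] shift before turn [-0.0039 -0.0008 -0.0019] after turn [-0.0039 -0.0008 -0.0019] dist 0.004
 p [0.6126 0.1194 0.1077] q [-0.38  0.44  0.15  2.   -0.26  0.46  1.99] Fw [-4.3  2.8  5.1] t 34.0333 w 0.0111
0.011085531644364504 25.41935920715332
```

Emit:
apply_moves([
  [0,0,0,-0.0037,-0.0003,-0.0017,-1],
  [0,0,0,-0.0037,-0.0003,-0.0017,-1],
  [0,0,0,0,0,0,-1],
  [0,0,0,0,0,0,-1],
  [0,0,0,0,0,0,-1],
  [0,0,0,0,0,0,-1],
  [0,0,0,0,0,0,-1],
  [0,0,0,0,0,0,-1],
])

```text
clock: 34.7
tcp_pos: [0.6162, 0.121, 0.1112]
orientation: [-0.66, 2.809, 0.089]
contact_force: [-5.3, 2.7, 0.5]
grip_width: 0.0108
gripper_force: 24.9
```

```bash
python3 - <<'E'
from goto import *
here(); o=goto(*arc(0,25)); print(o["grip_width"],o["gripper_force"])
E
```

```text
TCP rack mm [-31.1 -19.4  25. ] F [-2.4  4.8  2.6]
turn [0.014 0.007 0.006] shift before turn [ 0.0008 -0.0006  0.0004] after turn [ 0.0008 -0.0006  0.0004] dist 0.001
 p [0.6162 0.121  0.1112] q [-0.39  0.44  0.15  1.98 -0.26  0.48  1.99] Fw [-5.3  2.7  0.5] t 34.7 w 0.0108
0.010808742918856248 24.933222234249115
```

Feeling for the stop with a further 3 mm.

Emit:
apply_moves([
  [0,0,0,-0.0014,0,-0.0006,-1],
  [0,0,0,-0.0014,0,-0.0006,-1],
  [0,0,0,0,0,0,-1],
  [0,0,0,0,0,0,-1],
  [0,0,0,0,0,0,-1],
  [0,0,0,0,0,0,-1],
  [0,0,0,0,0,0,-1],
  [0,0,0,0,0,0,-1],
])

```text
clock: 35.37
tcp_pos: [0.6165, 0.1212, 0.1116]
orientation: [-0.66, 2.813, 0.088]
contact_force: [-5.8, 1.6, -3.1]
grip_width: 0.0106
gripper_force: 24.6
```

```bash
python3 - <<'E'
from goto import *
here()
E
```

```text
TCP rack mm [-30.6 -19.4  25.1] F [-5.4  4.   0.5]
```

At the stop. Release and retreat square to the board.

Emit:
apply_moves([
  [0,0,0,0.0014,0,0.0006,-0.45],
  [0,0,0,0,0,0,-0.45],
  [0,0,0,0,0,0,-0.45],
  [0,0,0,0,0,0,-0.45],
  [0,0,0,0.006,0,-0.0127,-0.45],
  [0,0,0,0.0127,0,-0.027,-0.45],
  [0,0,0,0.0127,0,-0.027,-0.45],
  [0,0,0,0.0127,0,-0.027,-0.45],
])

```text
clock: 36.03
tcp_pos: [0.5572, 0.0903, 0.1919]
orientation: [-0.657, 2.809, 0.087]
contact_force: [0.9, -0.1, 0.9]
grip_width: 0.0236
gripper_force: 0.0
```

Emit:
apply_moves([
  [0,0,0,0.0127,0,-0.027,-0.45],
  [0,0,0,0.0127,0,-0.027,-0.45],
  [0,0,0,0,-0.038,0,-0.45],
  [0,0,0,0,-0.038,0,-0.45],
  [0,0,0,0,-0.038,0,-0.45],
  [0,0,0,0,-0.038,0,-0.45],
  [0,0,0,0,-0.038,0,-0.45],
  [0,0,0,0,-0.038,0,-0.45],
])

```text
clock: 36.7
tcp_pos: [0.6253, -0.1327, 0.2371]
orientation: [-0.658, 2.808, 0.087]
contact_force: [0.9, -0.1, 0.8]
grip_width: 0.0235
gripper_force: 0.0
```

```bash
python3 - <<'E'
from goto import *
for n in("top","side","wrist"): calibration(n)
here(); o=telemetry.get_obs(); po=(o["tcp_pos"],o["orientation"]); print(o["contact_force"])
rx,ry,rz=rackpts([0,0,YAW],np.eye(3))-np.array([0,0,.112])
base=np.array([.64526,.14922,.11228])+.004*ry
r3=lambda x,y,z:base+(rx*x+ry*y+rz*z)/1e3
for n in("top","side"):
    im=grab_frame(n);cv2.imwrite(f"pics/z_{n}.png",im)
    print(n,"spanner",[(round(d["p"],2),np.round(d["extent"])) for d in silhouettes("spanner",n)])
    print(" keeper",[(round(d["p"],2),np.round(d["extent"])) for d in silhouettes("keeper",n)],"knob",[(round(d["p"],2),np.round(d["extent"])) for d in silhouettes("keeper_knob",n)])
    print(" pred knob top shut",proj(n,r3(-28,-20,45.5)),"knob foot",proj(n,r3(-28,-20,18)),"pivot",proj(n,r3(-28,40,15)),"at .2rad",proj(n,r3(-28-12,-19,45.5)), "eye",proj(n,r3(-1.5,-4,6)),"hook",proj(n,r3(-157,-4,6)))
E
```

```text
TCP rack mm [ -30.3 -250.7  188.7] F [ 1.1 -0.5  0.1]
[ 0.89703943 -0.09411109  0.80016724]
top spanner [(0.91, array([218., 198.,  57.,  75.])), (0.81, array([210., 339.,  87.,  35.]))]
 keeper [(0.66, array([195., 187.,  40.,  22.])), (0.2, array([201., 185., 136., 123.])), (0.18, array([217., 198.,  54.,  81.]))] knob [(0.79, array([197., 186.,  42.,  20.]))]
 pred knob top shut [[212.49708064 183.98745087]] knob foot [[211.11927064 177.83144159]] pivot [[181.77717428 191.83294921]] at .2rad [[215.26226735 189.57110237]] eye [[195.52848914 167.37501801]] hook [[234.95121532 230.79008412]]
side spanner [(0.83, array([220., 229.,  38.,  40.])), (0.76, array([342., 201.,  58.,  61.])), (0.71, array([221., 338.,  91.,  30.])), (0.68, array([470., 407., 115.,  55.]))]
 keeper [(0.57, array([349., 176.,  21.,  14.]))] knob [(0.68, array([347., 194.,  89., 102.])), (0.61, array([351., 178.,  20.,  18.]))]
 pred knob top shut [[351.19982462 176.95489747]] knob foot [[357.44929419 183.24719345]] pivot [[341.38253776 173.11842364]] at .2rad [[347.38731856 181.20263468]] eye [[363.0972127 173.4904339]] hook [[318.85203904 229.15325882]]
```

```bash
python3 -c "
from bench import order
print(order.hand_in())"
```

```text
the job is handed in; nothing more can be done
None
```

The larger-eyed spanner is hanging home on the peg with its handle down the slope and the keeper swung shut against its stop. The job is handed in at about 37 s on the robot clock; the hand-in call returned no verdict.

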